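# Make up a rivet kit pallet: pinwheel layer of cases and a flush set in the cradle

### The job

Make up the kit pallet: bring the three rivet cases from the bench and set each one down, without dropping it, inside an empty outline on the slab, so that the four cases form the flat interlocking pinwheel layer begun by the case already lying there. When the layer is complete, take the flush set with the wide head out of the walnut stand and lay it on its side in the V cradle of the slab, shank in both notches and roughly centred, head overhanging either end. Leave the case already laid, the other flush sets, the anvil, the dish and the pliers where they are.

Things in the scene. Friction and masses are not known exactly. Their poses are not given: they have to be found in the camera images.
- slab: fixed pale wooden pallet slab, 280 (its x) by 190 (its y) mm, deck top 24 mm above the bench; origin: centre of its underside. Four 116 x 58 mm outlines of dark lines in the deck form a pinwheel around an empty 58 mm square centred at slab x -45, y 0 mm. The V cradle is at its +x (far) end. Turned up to 0.12 rad; lies left or right of the robot, the stand on the other side
- spot_a (a point): centre of outline a at deck height (slab x -74, y -58 mm), long along slab x; case_1 already lies in it. The point's axes are the slab's
- spot_b (a point): centre of outline b at deck height (slab x +13, y -29 mm), long along slab y; empty at the start
- spot_c (a point): centre of outline c at deck height (slab x -16, y +58 mm), long along slab x; empty at the start
- spot_d (a point): centre of outline d at deck height (slab x -103, y +29 mm), long along slab y; empty at the start
- cradle (a point): middle of the V cradle, on the line (along slab y) where the axis of a 20 mm shank comes to lie: slab x +104, y 0, 45 mm above the deck. Two dark wooden 90 degree V notches, each 14 mm thick, centred at slab y +38 and -38 mm, at most 36 mm wide along slab x, tops 46 mm above the deck. The outlines begin 62 mm away towards slab -x
- case_1: the rivet case already in outline a; same shape as case_2
- case_2: loose grey steel rivet case on the bench, 110 (its x) by 52 (its y) by 42 mm high, fixed dark handle on top: a bar 68 mm long along case x, 14 mm wide, 58 to 72 mm above the case's underside, on two posts. Origin: centre of the underside. 0.3 to 0.6 kg. The same either way round
- case_3: rivet case like case_2; any loose case may go in any empty outline
- case_4: rivet case like case_2
- stand: fixed walnut stand, a block 60 (its x) by 270 (its y) by 50 mm high, with four 23 mm square holes 40 mm deep in a row along its y at -108, -36, +36, +108 mm, one flush set upright in each, heads up; origin: on the bench, 40 mm from the block's middle towards the robot (the row of holes is at stand x +40 mm)
- set_wide: the wide-headed chrome flush set: shank 20 mm diameter, 106 mm long, then a head 42 mm diameter, 20 mm thick; origin: centre of the foot, z along the shank to the head (head's centre z +116, centre of mass about z +80 mm). Starts upright in any of the four holes, foot 10 mm and head 116 to 136 mm above the bench. 0.3 to 0.6 kg
- set_mid (a point): middle of the wide-headed set's shank, 53 mm from its foot
- set_2: narrow-headed chrome flush set in the stand, same length, head only 27 mm diameter; leave it; origin at its foot
- set_3: narrow-headed flush set like set_2; leave it
- set_4: narrow-headed flush set like set_2; leave it
- anvil: heavy round brass rivet anvil, 80 mm diameter, 42 mm high, on the bench at the far side; origin: centre of its underside; leave it
- dish: round white ceramic sorting dish, 100 mm diameter, 28 mm high, at the far side; origin: centre of its underside; leave it
- pliers: red-handled cleco pliers lying flat at the far side, about 175 mm long along their x, 70 mm wide, 16 mm high; origin at the pivot; leave them
Not all that is in view belongs to the job. Leave any orange, pink or red look-alike of the case_3 alone.

How it is judged:
On the way, in this order (a step that is already met when the one before it is completed fails the run):
1. one more case lies in its outline on the slab ((((x of case_2 in the frame of spot_b between -0.008 and 0.008 m and y of case_2 in the frame of spot_b between -0.008 and 0.008 m and z of case_2 in the frame of spot_b between -0.004 and 0.004 m and angle between the x axis of case_2 and the y axis of slab, either way round below 0.1 rad and angle between case_2's own z axis and vertical below 0.06 rad) or (x of case_3 in the frame of spot_b between -0.008 and 0.008 m and y of case_3 in the frame of spot_b between -0.008 and 0.008 m and z of case_3 in the frame of spot_b between -0.004 and 0.004 m and angle between the x axis of case_3 and the y axis of slab, either way round below 0.1 rad and angle between case_3's own z axis and vertical below 0.06 rad) or (x of case_4 in the frame of spot_b between -0.008 and 0.008 m and y of case_4 in the frame of spot_b between -0.008 and 0.008 m and z of case_4 in the frame of spot_b between -0.004 and 0.004 m and angle between the x axis of case_4 and the y axis of slab, either way round below 0.1 rad and angle between case_4's own z axis and vertical below 0.06 rad)) or ((x of case_2 in the frame of spot_c between -0.008 and 0.008 m and y of case_2 in the frame of spot_c between -0.008 and 0.008 m and z of case_2 in the frame of spot_c between -0.004 and 0.004 m and angle between the x axis of case_2 and the x axis of slab, either way round below 0.1 rad and angle between case_2's own z axis and vertical below 0.06 rad) or (x of case_3 in the frame of spot_c between -0.008 and 0.008 m and y of case_3 in the frame of spot_c between -0.008 and 0.008 m and z of case_3 in the frame of spot_c between -0.004 and 0.004 m and angle between the x axis of case_3 and the x axis of slab, either way round below 0.1 rad and angle between case_3's own z axis and vertical below 0.06 rad) or (x of case_4 in the frame of spot_c between -0.008 and 0.008 m and y of case_4 in the frame of spot_c between -0.008 and 0.008 m and z of case_4 in the frame of spot_c between -0.004 and 0.004 m and angle between the x axis of case_4 and the x axis of slab, either way round below 0.1 rad and angle between case_4's own z axis and vertical below 0.06 rad)) or ((x of case_2 in the frame of spot_d between -0.008 and 0.008 m and y of case_2 in the frame of spot_d between -0.008 and 0.008 m and z of case_2 in the frame of spot_d between -0.004 and 0.004 m and angle between the x axis of case_2 and the y axis of slab, either way round below 0.1 rad and angle between case_2's own z axis and vertical below 0.06 rad) or (x of case_3 in the frame of spot_d between -0.008 and 0.008 m and y of case_3 in the frame of spot_d between -0.008 and 0.008 m and z of case_3 in the frame of spot_d between -0.004 and 0.004 m and angle between the x axis of case_3 and the y axis of slab, either way round below 0.1 rad and angle between case_3's own z axis and vertical below 0.06 rad) or (x of case_4 in the frame of spot_d between -0.008 and 0.008 m and y of case_4 in the frame of spot_d between -0.008 and 0.008 m and z of case_4 in the frame of spot_d between -0.004 and 0.004 m and angle between the x axis of case_4 and the y axis of slab, either way round below 0.1 rad and angle between case_4's own z axis and vertical below 0.06 rad)))), for 0.2 s.
2. two more cases lie in their outlines (((((x of case_2 in the frame of spot_b between -0.008 and 0.008 m and y of case_2 in the frame of spot_b between -0.008 and 0.008 m and z of case_2 in the frame of spot_b between -0.004 and 0.004 m and angle between the x axis of case_2 and the y axis of slab, either way round below 0.1 rad and angle between case_2's own z axis and vertical below 0.06 rad) or (x of case_3 in the frame of spot_b between -0.008 and 0.008 m and y of case_3 in the frame of spot_b between -0.008 and 0.008 m and z of case_3 in the frame of spot_b between -0.004 and 0.004 m and angle between the x axis of case_3 and the y axis of slab, either way round below 0.1 rad and angle between case_3's own z axis and vertical below 0.06 rad) or (x of case_4 in the frame of spot_b between -0.008 and 0.008 m and y of case_4 in the frame of spot_b between -0.008 and 0.008 m and z of case_4 in the frame of spot_b between -0.004 and 0.004 m and angle between the x axis of case_4 and the y axis of slab, either way round below 0.1 rad and angle between case_4's own z axis and vertical below 0.06 rad)) and ((x of case_2 in the frame of spot_c between -0.008 and 0.008 m and y of case_2 in the frame of spot_c between -0.008 and 0.008 m and z of case_2 in the frame of spot_c between -0.004 and 0.004 m and angle between the x axis of case_2 and the x axis of slab, either way round below 0.1 rad and angle between case_2's own z axis and vertical below 0.06 rad) or (x of case_3 in the frame of spot_c between -0.008 and 0.008 m and y of case_3 in the frame of spot_c between -0.008 and 0.008 m and z of case_3 in the frame of spot_c between -0.004 and 0.004 m and angle between the x axis of case_3 and the x axis of slab, either way round below 0.1 rad and angle between case_3's own z axis and vertical below 0.06 rad) or (x of case_4 in the frame of spot_c between -0.008 and 0.008 m and y of case_4 in the frame of spot_c between -0.008 and 0.008 m and z of case_4 in the frame of spot_c between -0.004 and 0.004 m and angle between the x axis of case_4 and the x axis of slab, either way round below 0.1 rad and angle between case_4's own z axis and vertical below 0.06 rad))) or (((x of case_2 in the frame of spot_b between -0.008 and 0.008 m and y of case_2 in the frame of spot_b between -0.008 and 0.008 m and z of case_2 in the frame of spot_b between -0.004 and 0.004 m and angle between the x axis of case_2 and the y axis of slab, either way round below 0.1 rad and angle between case_2's own z axis and vertical below 0.06 rad) or (x of case_3 in the frame of spot_b between -0.008 and 0.008 m and y of case_3 in the frame of spot_b between -0.008 and 0.008 m and z of case_3 in the frame of spot_b between -0.004 and 0.004 m and angle between the x axis of case_3 and the y axis of slab, either way round below 0.1 rad and angle between case_3's own z axis and vertical below 0.06 rad) or (x of case_4 in the frame of spot_b between -0.008 and 0.008 m and y of case_4 in the frame of spot_b between -0.008 and 0.008 m and z of case_4 in the frame of spot_b between -0.004 and 0.004 m and angle between the x axis of case_4 and the y axis of slab, either way round below 0.1 rad and angle between case_4's own z axis and vertical below 0.06 rad)) and ((x of case_2 in the frame of spot_d between -0.008 and 0.008 m and y of case_2 in the frame of spot_d between -0.008 and 0.008 m and z of case_2 in the frame of spot_d between -0.004 and 0.004 m and angle between the x axis of case_2 and the y axis of slab, either way round below 0.1 rad and angle between case_2's own z axis and vertical below 0.06 rad) or (x of case_3 in the frame of spot_d between -0.008 and 0.008 m and y of case_3 in the frame of spot_d between -0.008 and 0.008 m and z of case_3 in the frame of spot_d between -0.004 and 0.004 m and angle between the x axis of case_3 and the y axis of slab, either way round below 0.1 rad and angle between case_3's own z axis and vertical below 0.06 rad) or (x of case_4 in the frame of spot_d between -0.008 and 0.008 m and y of case_4 in the frame of spot_d between -0.008 and 0.008 m and z of case_4 in the frame of spot_d between -0.004 and 0.004 m and angle between the x axis of case_4 and the y axis of slab, either way round below 0.1 rad and angle between case_4's own z axis and vertical below 0.06 rad))) or (((x of case_2 in the frame of spot_c between -0.008 and 0.008 m and y of case_2 in the frame of spot_c between -0.008 and 0.008 m and z of case_2 in the frame of spot_c between -0.004 and 0.004 m and angle between the x axis of case_2 and the x axis of slab, either way round below 0.1 rad and angle between case_2's own z axis and vertical below 0.06 rad) or (x of case_3 in the frame of spot_c between -0.008 and 0.008 m and y of case_3 in the frame of spot_c between -0.008 and 0.008 m and z of case_3 in the frame of spot_c between -0.004 and 0.004 m and angle between the x axis of case_3 and the x axis of slab, either way round below 0.1 rad and angle between case_3's own z axis and vertical below 0.06 rad) or (x of case_4 in the frame of spot_c between -0.008 and 0.008 m and y of case_4 in the frame of spot_c between -0.008 and 0.008 m and z of case_4 in the frame of spot_c between -0.004 and 0.004 m and angle between the x axis of case_4 and the x axis of slab, either way round below 0.1 rad and angle between case_4's own z axis and vertical below 0.06 rad)) and ((x of case_2 in the frame of spot_d between -0.008 and 0.008 m and y of case_2 in the frame of spot_d between -0.008 and 0.008 m and z of case_2 in the frame of spot_d between -0.004 and 0.004 m and angle between the x axis of case_2 and the y axis of slab, either way round below 0.1 rad and angle between case_2's own z axis and vertical below 0.06 rad) or (x of case_3 in the frame of spot_d between -0.008 and 0.008 m and y of case_3 in the frame of spot_d between -0.008 and 0.008 m and z of case_3 in the frame of spot_d between -0.004 and 0.004 m and angle between the x axis of case_3 and the y axis of slab, either way round below 0.1 rad and angle between case_3's own z axis and vertical below 0.06 rad) or (x of case_4 in the frame of spot_d between -0.008 and 0.008 m and y of case_4 in the frame of spot_d between -0.008 and 0.008 m and z of case_4 in the frame of spot_d between -0.004 and 0.004 m and angle between the x axis of case_4 and the y axis of slab, either way round below 0.1 rad and angle between case_4's own z axis and vertical below 0.06 rad))))), for 0.2 s.
3. all four cases make the full pinwheel layer (x of case_1 in the frame of spot_a between -0.008 and 0.008 m and y of case_1 in the frame of spot_a between -0.008 and 0.008 m and z of case_1 in the frame of spot_a between -0.004 and 0.004 m and angle between the x axis of case_1 and the x axis of slab, either way round below 0.1 rad and angle between case_1's own z axis and vertical below 0.06 rad and ((x of case_2 in the frame of spot_b between -0.008 and 0.008 m and y of case_2 in the frame of spot_b between -0.008 and 0.008 m and z of case_2 in the frame of spot_b between -0.004 and 0.004 m and angle between the x axis of case_2 and the y axis of slab, either way round below 0.1 rad and angle between case_2's own z axis and vertical below 0.06 rad) or (x of case_3 in the frame of spot_b between -0.008 and 0.008 m and y of case_3 in the frame of spot_b between -0.008 and 0.008 m and z of case_3 in the frame of spot_b between -0.004 and 0.004 m and angle between the x axis of case_3 and the y axis of slab, either way round below 0.1 rad and angle between case_3's own z axis and vertical below 0.06 rad) or (x of case_4 in the frame of spot_b between -0.008 and 0.008 m and y of case_4 in the frame of spot_b between -0.008 and 0.008 m and z of case_4 in the frame of spot_b between -0.004 and 0.004 m and angle between the x axis of case_4 and the y axis of slab, either way round below 0.1 rad and angle between case_4's own z axis and vertical below 0.06 rad)) and ((x of case_2 in the frame of spot_c between -0.008 and 0.008 m and y of case_2 in the frame of spot_c between -0.008 and 0.008 m and z of case_2 in the frame of spot_c between -0.004 and 0.004 m and angle between the x axis of case_2 and the x axis of slab, either way round below 0.1 rad and angle between case_2's own z axis and vertical below 0.06 rad) or (x of case_3 in the frame of spot_c between -0.008 and 0.008 m and y of case_3 in the frame of spot_c between -0.008 and 0.008 m and z of case_3 in the frame of spot_c between -0.004 and 0.004 m and angle between the x axis of case_3 and the x axis of slab, either way round below 0.1 rad and angle between case_3's own z axis and vertical below 0.06 rad) or (x of case_4 in the frame of spot_c between -0.008 and 0.008 m and y of case_4 in the frame of spot_c between -0.008 and 0.008 m and z of case_4 in the frame of spot_c between -0.004 and 0.004 m and angle between the x axis of case_4 and the x axis of slab, either way round below 0.1 rad and angle between case_4's own z axis and vertical below 0.06 rad)) and ((x of case_2 in the frame of spot_d between -0.008 and 0.008 m and y of case_2 in the frame of spot_d between -0.008 and 0.008 m and z of case_2 in the frame of spot_d between -0.004 and 0.004 m and angle between the x axis of case_2 and the y axis of slab, either way round below 0.1 rad and angle between case_2's own z axis and vertical below 0.06 rad) or (x of case_3 in the frame of spot_d between -0.008 and 0.008 m and y of case_3 in the frame of spot_d between -0.008 and 0.008 m and z of case_3 in the frame of spot_d between -0.004 and 0.004 m and angle between the x axis of case_3 and the y axis of slab, either way round below 0.1 rad and angle between case_3's own z axis and vertical below 0.06 rad) or (x of case_4 in the frame of spot_d between -0.008 and 0.008 m and y of case_4 in the frame of spot_d between -0.008 and 0.008 m and z of case_4 in the frame of spot_d between -0.004 and 0.004 m and angle between the x axis of case_4 and the y axis of slab, either way round below 0.1 rad and angle between case_4's own z axis and vertical below 0.06 rad))), for 0.2 s.
4. then the wide-headed flush set lies on its side in the cradle (x of set_mid in the frame of cradle between -0.006 and 0.006 m and z of set_mid in the frame of cradle between -0.006 and 0.006 m and y of set_mid in the frame of cradle between -0.02 and 0.02 m and angle between the z axis of set_wide and the y axis of slab, either way round below 0.1 rad), for 0.2 s.
At the end, for the whole second after the job is handed in: Each outline holds one case flat on the deck, within 8 mm of its centre along and across, 4 mm in height, 0.10 rad in turn; the wide-headed set lies in the cradle, mid-shank within 6 mm of the cradle line, 20 mm of its middle along it and 0.10 rad of its direction; all at rest (all of step 3 and all of step 4 and linear speed of each of case_1, case_2, case_3, case_4, set_wide below 0.02 m/s); the robot touches nothing.
It fails at once if the anvil, the dish or the pliers moved more than 30 mm (distance of any of anvil, dish, pliers from where it was at the start of the episode above 0.03 m).
It fails at once if one of the three narrow-headed flush sets moved more than 20 mm (distance of any of set_2, set_3, set_4 from where it was at the start of the episode above 0.02 m).
It fails at once if a case dropped or slammed on the slab (over 80 N) (contact force between any of case_1, case_2, case_3, case_4 and slab above 80 N).
It also fails if it takes over 72 s, if anything falls off the work surface, if the arm or the gripper's body presses on something with over 40 N, if the wrist force passes 120 N, or if a joint passes its speed limit or range.

### The arm

A 6-joint arm with a two-finger parallel gripper is mounted at the origin on the work surface. World frame = base frame: x ahead of the robot, y to its left, z up, the work surface at z = 0. Lengths are in m, angles in rad, forces in N, time in s.
With the tool pointing down it reaches from about 0.375 to 0.9 m from the base axis. Payload 3.1 kg.
Tool frame: the origin (TCP) lies on the centre line of the jaws, within the pads' length; the fingertips stand 8 mm ahead of it and the grasp point (between the pads) lies 11 mm behind it; z points along the fingers, y is the line along which they close (so a half turn about z gives the same grasp; the last joint's range is limited). The gripper opens to 87 mm and grips with 3 to 60 N. Pads are 19 mm wide; open, the fingers measure 117 mm over their backs; the gripper's body (75 mm by 190 mm) begins 51 mm behind the grasp point.
Start: joints at [1.105, 0.527, 1.433, -0, 1.181, -0.178], TCP at [0.177, 0.599, 0.231] pointing down, gripper open.
Joint ranges: [-3.08, 3.08], [-0.75, 2.2], [0.22, 2.44], [-1.43, 4.57], [0, 2.65], [-2.85, 2.85]. Speed limits (rad/s): [2.79, 2.79, 3.14, 3.14, 3.14, 3.14].

### API

Orientations are given as a unit quaternion [x, y, z, w].
In Python, from rig import robot gives the robot as it stands. The module is installed in compiled form; this text tells all that it offers.
- The arm moves only by the tool send_rows, never from a script. Its argument "increments" is one flat list of numbers, 7 for each row, row after row: the turn, a rotation vector about the world's x, y, z in rad, then the shift along the world's x, y, z in cm, then the opening, from 0 (shut) to 1 (fully open). A call has 1 to 20 rows; each row shifts and turns the commanded pose from where the row before left it; what a row does not reach is not made up. A row lasts 1/12 s, in which the tool goes at most 41.7 mm and 7.16 degrees, less where a joint would pass 70% of its speed; a pose out of reach is approached as far as the arm can. A call is refused whole if a number of a shift passes 4.17 or a number of a turn 0.125, either way. A call with a gripper value outside its range is refused whole. The fingers move at their own pace and stop on an object; "newtons" is the grip in N (left out, the last holds). Time passes only in rows, so rows that do not move let the fingers close. It gives the time, the measured TCP pose, the force, the opening and the grip force at its end, in the units of the state.
- robot.get_obs(): the state, without advancing time (a new reading comes with each control period).
- robot.camera(name): name is "side" or "top" or "wrist"; returns a dict with "image" (420x560x3 uint8, red, green, blue), "range_z" (420x560 float32, m along the optical axis (not along the pixel's ray), 0 where there is no reading), "fx", "fy", "cx", "cy" (pixels), "dist_coeffs" ([k1, k2, p1, p2, k3] as OpenCV has them; the pictures are not rectified), "R" (3x3) and "t" (3): a world point X has camera coordinates R X + t. Camera axes: x right, y down, z forward; pixel columns grow to the right and rows downward; lengths in m; the calibration is good to about 2 mm. A picture is of the moment at which its call begins.
- robot.hand_in(): hands the job in; it is judged then, once.
The state is a dict: "time": time; "q": joint angles; "joint_velocities": joint speeds; "joint_torque": joint torques, N m; "position": TCP position; "tool_rot": TCP orientation; "ft_force": force on the tool from outside, world axes, zero at the start; "moment": the same for the moment, N m; "grip_width": finger opening in m; "grip_force": force on a finger pad.
Only numpy, scipy, OpenCV 4.12 (cv2) and the standard library are available. Lean on these libraries where they do the work, as an engineer would, in place of code of your own. Each camera call takes 0.05 s, during which the arm holds its last target. There are 200 camera calls.

## Working session

There is one attempt and no reset: what is moved stays moved. The work goes in short steps, Python scripts to look and compute and a tool call to move; the robot and the scene stay as the last step left them, time stands still between calls to the robot, and variables do not carry over. Pictures are saved under pics/ and viewed, at most 10 in all, crops included, and the job is handed in when it is done.

Besides the shell and the picture viewer there is one more tool, called after "Request:" as name(argument=value, ...), one argument or row to a line, values as JSON. send_rows: Moves the arm, as the interface text tells. Its arguments: {"type":"object","properties":{"increments":{"type":"array"},"newtons":{"type":"number"}},"required":["increments"]}

```bash
mkdir -p pics
cat > h.py <<'E'
import numpy as np, cv2
from rig import robot
def cloud(c):
    h,w=c["range_z"].shape
    K=np.array([[c["fx"],0,c["cx"]],[0,c["fy"],c["cy"]],[0,0,1]],float)
    u,v=np.meshgrid(np.arange(w),np.arange(h))
    p=cv2.undistortPoints(np.stack([u,v],-1).reshape(-1,1,2).astype(np.float64),K,np.array(c["dist_coeffs"],float)).reshape(h,w,2)
    z=c["range_z"].astype(float)
    P=np.stack([p[...,0]*z,p[...,1]*z,z],-1)
    X=(P-np.array(c["t"]))@np.array(c["R"])
    X[z<=0]=np.nan
    return X
def save(c,n): cv2.imwrite("pics/"+n,c["image"][...,::-1])
def ortho(c,X,n,x0,x1,y0,y1,s=700):
    # top-down colour map from cloud: rows = -x, cols = -y
    H=int((x1-x0)*s);W=int((y1-y0)*s);im=np.zeros((H,W,3),np.uint8)
    m=np.isfinite(X[...,0]);P=X[m];C=c["image"][m]
    o=np.argsort(P[:,2]);P=P[o];C=C[o]
    r=((x1-P[:,0])*s).astype(int);k=((y1-P[:,1])*s).astype(int)
    g=(r>=0)&(r<H)&(k>=0)&(k<W);im[r[g],k[g]]=C[g][:,::-1]
    cv2.imwrite("pics/"+n,im)
E
python3 - <<'E'
from h import *
o=robot.get_obs();print(o)
import pickle
t=robot.camera("top");s=robot.camera("side")
pickle.dump((t,s),open("c0.pkl","wb"))
save(t,"top0.png");save(s,"side0.png")
for c in (t,s): print(np.array(c["R"]).round(3),c["t"],c["fx"],c["dist_coeffs"])
E
```

```text
{'time': 0.0, 'q': array([ 1.10545265e+00,  5.28414405e-01,  1.43391739e+00,  3.10826508e-05,
        1.18136596e+00, -1.78530129e-01]), 'joint_velocities': array([ 6.70166770e-05,  1.29780902e-04, -5.22842660e-04, -7.13021665e-04,
       -1.46374200e-03, -6.21757018e-04]), 'joint_torque': array([ 2.44456078e-04, -4.40045571e+01, -1.76590705e+01,  6.32399297e-02,
        5.83546737e-02, -1.67130252e-04]), 'position': array([0.17646756, 0.59882753, 0.2295986 ]), 'tool_rot': array([ 1.42921519e-01,  9.89733465e-01, -9.93926855e-04, -3.46664551e-04]), 'ft_force': array([-0.11575679, -0.60044507, -0.37743205]), 'moment': array([-0.02778374,  0.06725964,  0.01007423]), 'grip_force': 0.0, 'grip_width': 0.08720607949203227}
[[ 0.01  -1.    -0.003]
 [-0.996 -0.01  -0.088]
 [ 0.088  0.004 -0.996]] [0.01977383 0.57997557 0.99517384] 384.8427606886085 [0.00315649 0.         0.         0.         0.        ]
[[-0.97  -0.241 -0.023]
 [-0.12   0.561 -0.819]
 [ 0.21  -0.792 -0.573]] [0.55352271 0.10273048 1.2811836 ] 540.7822247113855 [-0.01689898  0.          0.          0.          0.        ]
```

View pics/top0.png

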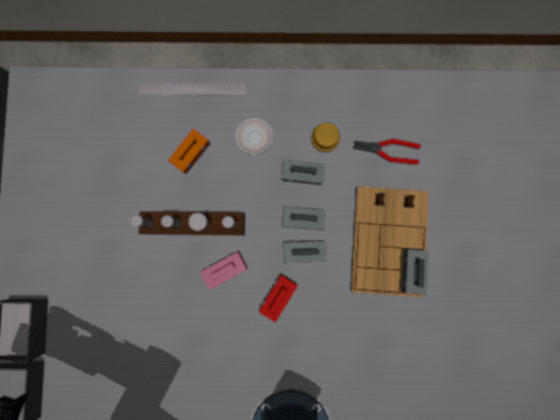

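View pics/side0.png

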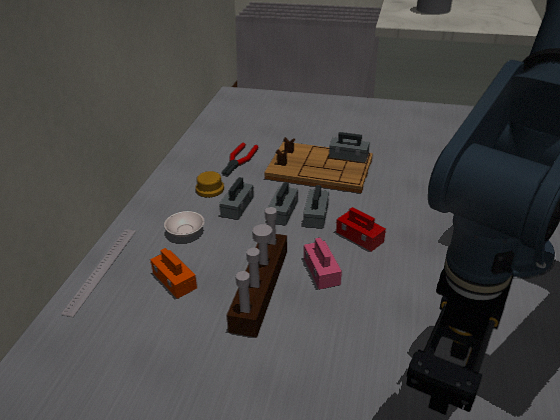

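The top view shows the slab at the right (390,240) with case_1 at (418,272), three grey cases at (303,172), (303,218) and (304,251), and the stand at (190,222) with the wide head third from left at (198,222). The orange, pink and red cases are decoys.

```bash
cat > meas.py <<'E'
from h import *
import sys
def pixbox(X,c,r,zlo,zhi):
    u,v=c; S=X[v-r:v+r,u-r:u+r].reshape(-1,3)
    return S[(S[:,2]>zlo)&(S[:,2]<zhi)]
def rect(P):
    (cx,cy),(w,h),a=cv2.minAreaRect((P[:,:2]*1000).astype(np.float32)); 
    if w<h: w,h,a=h,w,a+90
    return np.round([cx,cy,w,h,(a+90)%180-90],1)
E
python3 - <<'E'
from meas import *
import pickle
t,s=pickle.load(open("c0.pkl","rb"))
for nm,c in (("top",t),("side",s)):
    X=cloud(c)
    A=X.reshape(-1,3);A=A[np.isfinite(A[:,0])]
    print(nm,"bench",np.median(A[(abs(A[:,2])<.02)&(A[:,0]>.3)&(A[:,0]<.8)&(abs(A[:,1])<.2)][:,2]))
    col=c["image"].astype(float)
    g=np.full(X.shape[:2],True)
    for nmk,(x0,x1,y0,y1),zs in [("case far",(.56,.68,-.12,.03),0),("mid",(.45,.545,-.12,.03),0),("near",(.36,.445,-.12,.03),0),("case1",(.3,.45,-.40,-.25),.024)]:
        B=A[(A[:,0]>x0)&(A[:,0]<x1)&(A[:,1]>y0)&(A[:,1]<y1)]
        for lo,hi,n in ((.03,.047,"body"),(.063,.08,"bar")):
            P=B[(B[:,2]>zs+lo)&(B[:,2]<zs+hi)]
            if len(P)>10: print(nmk,n,len(P),rect(P),np.median(P[:,2]).round(4))
    P=A[(A[:,0]>.25)&(A[:,0]<.65)&(A[:,1]<-.14)&(A[:,1]>-.42)&(A[:,2]>.018)&(A[:,2]<.03)]
    print("slab",rect(P),len(P),np.median(P[:,2]))
    P=A[(A[:,0]>.5)&(A[:,0]<.65)&(A[:,1]<-.14)&(A[:,1]>-.42)&(A[:,2]>.055)&(A[:,2]<.08)]
    print("notch",rect(P),len(P),P[:,2].max())
    for n in (P[P[:,1]>P[:,1].mean()],P[P[:,1]<P[:,1].mean()]): print(rect(n))
    P=A[(A[:,0]>.4)&(A[:,0]<.6)&(A[:,1]>.08)&(A[:,1]<.5)&(A[:,2]>.04)&(A[:,2]<.055)]
    print("stand",rect(P),len(P),np.median(P[:,2]))
    P=A[(A[:,0]>.4)&(A[:,0]<.6)&(A[:,1]>.08)&(A[:,1]<.5)&(A[:,2]>.125)&(A[:,2]<.15)]
    y=np.sort(P[:,1]);cuts=y[np.where(np.diff(y)>.015)[0]]
    for Q in np.split(P[np.argsort(P[:,1])],np.where(np.diff(y)>.015)[0]+1): print("head",len(Q),rect(Q),np.median(Q[:,2]).round(4))
E
```

```text
top bench -0.00044934236054380757
case far body 699 [620.9 -29.7 120.6 111.    1.5] 0.0412
case far bar 138 [674.4 -28.4  65.1  13.4  84.5] 0.071
mid body 832 [496.7 -32.  114.1  93.4 -89.3] 0.0412
mid bar 167 [500.4 -34.6  88.   65.5   1.5] 0.0709
near body 323 [402.7 -29.9 118.2  84.5 -90. ] 0.0411
near bar 32 [366.   19.9  15.4  13.3 -31.8] 0.0715
case1 body 572 [ 406.6 -314.2   89.    56.6   -4. ] 0.0652
case1 bar 182 [ 416.3 -314.1   66.4   14.2   -4.4] 0.0952
slab [ 494.4 -260.4  280.5  190.9   -3.5] 6450 0.023577372242949264
notch [ 597.8 -267.3   91.2   31.8   86.9] 147 0.07011475766163984
[ 599.8 -229.2   31.8   14.6   -3.6]
[ 595.9 -304.7   32.1   15.5   -5. ]
stand [483.2 255.8 277.7 163.1  89.9] 2090 0.04877287793759193
head 104 [534.1 152.4  24.1  23.8 -89.3] 0.1351
head 257 [534.8 224.3  40.6  40.4  46.1] 0.1352
head 107 [535.1 296.2  25.4  23.9 -89.9] 0.1351
head 114 [534.3 368.5  27.5  23.9 -89.2] 0.135
side bench 0.00033166266905990517
case far body 400 [622.7 -27.5 120.5 110.1   3.7] 0.0413
case far bar 97 [634.2  -2.5 131.9  65.5 -28.8] 0.0708
mid body 564 [497.6 -27.4 114.   95.1 -89.6] 0.0414
mid bar 118 [500.5 -29.4  87.6  72.5   2.7] 0.0707
near body 186 [402.8 -27.9 114.9  84.2 -89.6] 0.0411
near bar 26 [368.2  22.7  13.7  11.9 -83.6] 0.0709
case1 body 341 [ 405.9 -307.4   87.5   61.5   -2.3] 0.0655
case1 bar 111 [ 416.6 -308.8   66.2   19.2   -3.6] 0.0943
slab [ 495.  -256.4  281.2  200.5   -3.6] 2861 0.024040460210957407
notch [ 598.7 -263.8  101.3   35.    87.8] 91 0.06974498702102842
[ 600.2 -223.9   36.    19.5   -5.5]
[ 596.2 -301.9   32.7   23.7   -4.6]
stand [483.5 260.2 282.6 165.1  89.2] 2021 0.04888517023470985
head 113 [534.1 156.9  27.6  24.7 -34.5] 0.1345
head 271 [534.6 229.   42.   41.6  44.6] 0.1351
head 141 [534.9 300.8  28.9  27.1  47. ] 0.1349
head 161 [534.2 372.1  27.7  25.9  66.1] 0.1347
```

Run:
```python
from meas import *
import pickle
from scipy.cluster.hierarchy import fcluster,linkage
t,s=pickle.load(open("c0.pkl","rb"))
for c in (t,s):
    X=cloud(c);A=X.reshape(-1,3);I=c["image"].reshape(-1,3).astype(float)
    m=(A[:,0]>.3)&(A[:,0]<.8)&(A[:,1]>-.13)&(A[:,1]<.1)
    for lo,hi,n in ((.036,.047,"body"),(.063,.08,"bar")):
        k=m&(A[:,2]>lo)&(A[:,2]<hi);P=A[k];C=I[k]
        L=fcluster(linkage(P[:,:2],'single'),.008,'distance')
        for l in set(L):
            if (L==l).sum()>40:print(n,rect(P[L==l]),(L==l).sum(),C[L==l].mean(0).round())
    m=(A[:,0]>.62)&(A[:,2]>.008)&(A[:,2]<.05)&(A[:,1]<.2)&(A[:,1]>-.45)&(A[:,0]<.85)
    P=A[m];L=fcluster(linkage(P[:,:2],'single'),.012,'distance')
    for l in set(L):
        if (L==l).sum()>40:print("far",rect(P[L==l]))
```

```text
body [343.1  33.3 110.3  54.6 -31.4] 678 [141.  26.  24.]
body [463.1 -34.9 110.   54.1 -87.2] 709 [ 95. 100. 100.]
body [551.3 -30.6 110.1  53.   85.5] 690 [ 95. 100. 100.]
body [674.9 -28.4 109.4  54.3  84.5] 654 [92. 97. 97.]
body [770.2 -90.7  66.7  58.9 -89.8] 458 [133. 102.  37.]
bar [674.5 -28.2  65.9  14.5  83.4] 154 [52. 56. 56.]
bar [343.5  33.4  67.6  13.8 -31.4] 160 [142.  19.  16.]
bar [463.6 -35.5  65.8  13.6 -86.6] 153 [57. 61. 61.]
bar [551.3 -30.2  66.4  14.   86.5] 149 [55. 59. 60.]
far [ 629.3 -268.1  189.4   19.1   89.8]
far [772.  103.3  97.2  95.4 -89.4]
far [675.  -28.2 109.9  56.1  84.3]
far [ 742.7 -257.8  182.3   65.7   81.9]
far [771.4 -88.7  78.   72.8  47. ]
body [344.8  37.8 111.3  55.  -29.3] 493 [102.   7.   6.]
body [463.8 -28.9 111.8  54.4 -87. ] 427 [69. 73. 73.]
body [551.5 -26.8 112.9  55.1  85.7] 348 [66. 70. 70.]
body [770.7 -85.8  68.   58.8 -89.2] 257 [114.  81.  18.]
body [674.5 -23.8 114.4  53.6  84.1] 381 [63. 67. 67.]
bar [676.1 -23.   73.   16.7  83.9] 114 [32. 34. 34.]
bar [343.   37.8  69.2  17.7 -30.7] 163 [95.  5.  4.]
bar [463.9 -31.1  72.5  14.2 -87.1] 106 [34. 36. 36.]
bar [551.6 -27.5  73.   14.8  86.8] 111 [33. 35. 35.]
far [ 629.7 -224.6  114.8   19.2  -89.9]
far [772.  -83.6  78.1  71.8  51.6]
far [ 740.8 -252.6  183.8   65.8   85.7]
far [674.7 -24.6 118.   54.9  84. ]
far [772.  106.2  99.9  97.1 -64.4]
```

Request:
send_rows(
  increments=[0,0,-0.12,1.5,-4,0,1,0,0,-0.12,2,-4,0,1,0,0,-0.12,2.5,-4,0,1,0,0,-0.12,2.5,-4,0,1,0,0,-0.12,2.5,-4,0,1,0,0,-0.12,2.5,-4,0,1,0,0,-0.12,2.5,-4,0,1,0,0,-0.12,2.5,-4,0,1,0,0,-0.12,2.5,-4,0,1,0,0,-0.12,2.5,-4,0,1,0,0,-0.08,2,-4,0,1,0,0,0,0,-4,0,1,0,0,0,0,-4,0,1,0,0,0,0,-4,0,1,0,0,0,0,-4,0,1,0,0,0,0,0,0,1],
)

```text
time: 1.43
position: [0.4062, 0.037, 0.2306]
tool_rot: [0.709, 0.706, -0.001, 0.001]
ft_force: [-0.3, 0.1, -0.0]
grip_width: 0.087
grip_force: 0.0
```

```bash
cat >> meas.py <<'E'
from scipy.cluster.hierarchy import fcluster,linkage
def comps(cam,box,lo,hi,n=40,d=.008):
    c=robot.camera(cam) if isinstance(cam,str) else cam
    A=cloud(c).reshape(-1,3);x0,x1,y0,y1=box
    P=A[(A[:,0]>x0)&(A[:,0]<x1)&(A[:,1]>y0)&(A[:,1]<y1)&(A[:,2]>lo)&(A[:,2]<hi)]
    if len(P)<n: print("few",len(P)); return
    if len(P)>4000: P=P[::len(P)//4000+1]
    L=fcluster(linkage(P[:,:2],'single'),d,'distance')
    for l in set(L):
        Q=P[L==l]
        if len(Q)>n: print(rect(Q),len(Q),np.median(Q[:,2]).round(4))
E
python3 - <<'E'
from meas import *
o=robot.get_obs();print(o["q"].round(4),o["position"].round(4),o["tool_rot"].round(4))
c=robot.camera("wrist")
A=cloud(c);save(c,"w0.png");print(np.nanmin(A[...,:2],axis=(0,1)),np.nanmax(A[...,:2],axis=(0,1)))
comps(c,(.38,.75,-.13,.08),.063,.08)
comps(c,(.38,.75,-.13,.08),.036,.047)
E
```

```text
[-0.1828  0.2348  1.9465 -0.0034  0.959  -0.1765] [0.4062 0.037  0.2306] [ 0.7087  0.7056 -0.0008  0.0013]
[ 0.07877564 -0.27874956] [0.74200427 0.23019441]
[676.1  -1.5  18.9  14.5  89.2] 293 0.0704
[462.7 -19.4  41.3  13.7 -87.6] 593 0.071
[551.7 -17.8  45.8  14.2  85.2] 709 0.0708
[677.    2.7  53.8  51.3  -5.6] 885 0.0412
[551.6 -11.   75.8  55.3  83.9] 1186 0.0412
[391.2  17.6  53.3  22.4  89.4] 319 0.041
[462.5 -15.4  74.9  54.7 -87.9] 1341 0.0412
```

Request:
send_rows(
  increments=[0,0,0.02,1.5,-2,0,0.6,0,0,0.02,2.2,-2.5,0,0.6,0,0,0.016,2,-2.5,-1,0.6,0,0,0,0,0,-3,0.6,0,0,0,0,0,-3.5,0.6,0,0,0,0,0,-3.5,0.6,0,0,0,0,0,-3,0.6,0,0,0,0,0,-2,0.6,0,0,0,0,0,-1.3,0.6,0,0,0,0,0,0,0.6,0,0,0,0,0,0,0,0,0,0,0,0,0,0,0,0,0,0,0,0,0,0,0,0,0,0,0,0,0,0,0,0,0,0,0,0,0,0,0,0,0,0],
  newtons=45,
)

```text
time: 2.82
position: [0.4627, -0.0269, 0.0582]
tool_rot: [0.686, 0.728, 0.0, 0.001]
ft_force: [-0.1, 0.5, 0.3]
grip_width: 0.0203
grip_force: 0.0
```

Request:
send_rows(
  increments=[0,0,0,0,-0.6,0,0.24,0,0,0,0,0,0,0,0,0,0,0,0,0,0,0,0,0,0,0,0,0,0,0,0,0,0,0,0,0,0,0,0,0,0,0,0,0,0,0,0,1.5,0,0,0,0,0,0,3,0,0,0,0,0,0,3,0,0,0,0,0,0,3,0,0,0,0,0,0,3,0,0,0,0,0,0,0,0],
)

```text
time: 3.82
position: [0.4646, -0.0331, 0.1966]
tool_rot: [0.685, 0.728, 0.002, 0.004]
ft_force: [1.7, 0.2, -4.1]
grip_width: 0.0137
grip_force: 45.0
```

Request:
send_rows(
  increments=[0,0,-0.02,-0.8,-2.2,0,0,0,0,-0.02,-1.2,-3.2,0,0,0,0,-0.02,-1.3,-3.4,0,0,0,0,-0.02,-1.3,-3.4,0,0,0,0,-0.02,-1.2,-3.2,0,0,0,0,-0.02,-0.8,-2.2,0,0,0,0,0,-0.5,-1.4,0,0,0,0,0,0,0,-2.5,0,0,0,0,0,0,-3,0,0,0,0,0,0,-2,0,0,0,0,0,0,-0.5,0,0,0,0,0,0,0,0],
)

```text
time: 4.82
position: [0.3894, -0.2209, 0.1101]
tool_rot: [0.728, 0.686, -0.0, -0.004]
ft_force: [0.5, -0.4, -5.0]
grip_width: 0.0134
grip_force: 45.0
```

```bash
cat > chk.py <<'E'
from meas import *
import pickle
o=robot.get_obs();print(o["q"].round(4),o["position"].round(4),o["tool_rot"].round(4),o["ft_force"].round(1))
n=o["tool_rot"];print("yawclose",(2*np.degrees(np.arctan2(n[1],n[0]))-90).round(2))
R=np.array(0)
w=robot.camera("wrist");t=robot.camera("top");pickle.dump((o,w,t),open("c_%d.pkl"%int(o["time"]*100),"wb"))
print("wrist bars slab");comps(w,(.3,.7,-.42,-.12),.085,.11)
print("top bars slab");comps(t,(.3,.55,-.42,-.12),.085,.11)
print("wrist bars bench");comps(w,(.4,.75,-.13,.05),.06,.08)
E
python3 chk.py
python3 - <<'E'
from meas import *
import glob,pickle
o,w,t=pickle.load(open(sorted(glob.glob("c_*.pkl"))[-1],"rb"));save(w,"w1.png")
E
```

```text
[-7.6660e-01  5.0990e-01  1.9745e+00  2.0000e-04  6.6470e-01 -7.0660e-01] [ 0.3894 -0.2209  0.1101] [ 7.281e-01  6.855e-01 -1.000e-04 -3.700e-03] [ 0.5 -0.4 -5. ]
yawclose -3.45
wrist bars slab
[ 391.6 -194.9   59.2   55.    85.9] 2965 0.0938
top bars slab
[ 3.934e+02 -1.890e+02  5.310e+01  4.440e+01  1.000e-01] 357 0.0951
wrist bars bench
few 0
```

View pics/w1.png

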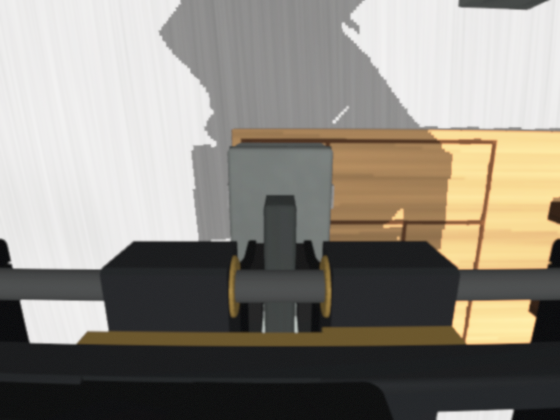

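Request:
send_rows(
  increments=[0,0,0,0.5,-0.2,0,0,0,0,0,0,0,-1,0,0,0,0,0,0,-1,0,0,0,0,0,0,-0.4,0,0,0,0,0,0,-0.2,0,0,0,0,0,0,-0.1,0,0,0,0,0,0,-0.1,0,0,0,0,0,0,0,0],
)

```text
time: 5.58
position: [0.3966, -0.225, 0.0849]
tool_rot: [0.728, 0.686, 0.0, 0.001]
ft_force: [0.1, -0.4, -3.8]
grip_width: 0.0134
grip_force: 45.0
```

Request:
send_rows(
  increments=[0,0,0,-0.2,0.2,-0.1,0,0,0,0,0,0,-0.1,0,0,0,0,0,0,-0.1,0,0,0,0,0,0,0,0,0,0,0,0,0,0,0],
)

```text
time: 6.0
position: [0.3942, -0.2225, 0.0816]
tool_rot: [0.728, 0.686, 0.0, -0.0]
ft_force: [-0.3, 2.0, -2.1]
grip_width: 0.0134
grip_force: 45.0
```

Request:
send_rows(
  increments=[0,0,0,0,0,-0.05,0,0,0,0,0,0,0,0.35,0,0,0,0,0,0,0.35,0,0,0,0,0,0,0.35,0,0,0,0,0,0,0.35,0,0,0,0,0,0,0.35,0,0,0,0,0,1,0.35,0,0,0,0,0,3,0.35,0,0,0,0,0,4,0.35,0,0,0,0,0,4,0.35,0,0,0,0,0,2.5,0.35,0,0,0.02,2.5,2.8,0,0.6,0,0,0,2.5,2.8,0,0.6,0,0,0,2.5,2.8,0,0.6,0,0,0,2.5,2.8,0,0.6,0,0,0,2.5,2.8,0,0.6,0,0,0,0,0,0,0.6],
)

```text
time: 7.42
position: [0.5233, -0.0785, 0.2263]
tool_rot: [0.719, 0.695, 0.002, 0.001]
ft_force: [-0.0, -1.2, -0.4]
grip_width: 0.0513
grip_force: 0.0
```

```bash
python3 chk.py
python3 - <<'E'
from meas import *
import glob,pickle,os
o,w,t=pickle.load(open(max(glob.glob("c_*.pkl"),key=os.path.getmtime),"rb"))
print("body");comps(t,(.3,.55,-.42,-.12),.058,.075)
print("deck");comps(w,(.3,.7,-.42,-.12),.018,.03,d=.02)
save(w,"w2.png")
E
```

```text
[-0.3619  0.4028  1.68    0.0032  1.0551 -0.3286] [ 0.5233 -0.0785  0.2263] [0.7193 0.6947 0.0021 0.0011] [-0.  -1.2 -0.4]
yawclose -2.0
wrist bars slab
few 0
top bars slab
[ 417.  -314.4   67.4   15.5   -5. ] 196 0.0948
wrist bars bench
[551.7 -28.8  67.4  14.2  86.1] 1283 0.071
[675.1 -26.9  67.4  15.6  84. ] 1519 0.0708
body
[ 398.3 -181.7   53.9   29.1   -9.1] 223 0.0652
[ 391.2 -275.9   50.6    6.5   -9.3] 44 0.0651
[ 416.8 -314.8  109.6   55.8   -3.7] 749 0.0655
deck
[ 516.  -232.9  150.1   41.4   -2.3] 1866 0.0232
[ 412.8 -163.    28.2    8.5   -1.8] 96 0.0229
[ 522.  -168.9  113.1    7.5   -3.5] 356 0.0229
```

Request:
send_rows(
  increments=[0,0,-0.033,1,1.7,0,0.5,0,0,0,1,1.7,0,0.5,0,0,0,0.8,1.6,-2,0.5,0,0,0,0,0,-3.5,0.5,0,0,0,0,0,-3.5,0.5,0,0,0,0,0,-3.5,0.5,0,0,0,0,0,-2,0.5,0,0,0,0,0,-1.5,0.5,0,0,0,0,0,0,0.5,0,0,0,0,0,0,0.5],
)

```text
time: 8.35
position: [0.5461, -0.0338, 0.0654]
tool_rot: [0.733, 0.68, -0.001, -0.001]
ft_force: [-0.2, -0.5, -0.3]
grip_width: 0.0431
grip_force: 0.0
```

Request:
send_rows(
  increments=[0,0,0,0.5,0.5,0,0.4,0,0,0,0,0,-0.7,0.3,0,0,0,0,0,0,0,0,0,0,0,0,0,0,0,0,0,0,0,0,0,0,0,0,0,0,0,0,0,0,0,0,0,0,0,0,0,0,0,0,0,0,0,0,0,0,0,0,0],
)

```text
time: 9.1
position: [0.5518, -0.0276, 0.0593]
tool_rot: [0.732, 0.681, -0.0, -0.0]
ft_force: [-3.1, 0.6, 4.4]
grip_width: 0.0138
grip_force: 45.0
```

Request:
send_rows(
  increments=[0,0,0,0,0,1,0,0,0,0,0,0,3,0,0,0,0,0,0,3.5,0,0,0,0,0,-1,3.5,0,0,0,0,0,-2,2,0,0,0,0,-0.5,-3,0,0,0,0,0,-0.7,-3.3,0,0,0,0,0,-0.7,-3.3,0,0,0,0,0,-0.7,-3.3,0,0,0,0,0,-0.7,-3.3,0,0,0,0,0,-0.7,-3.3,0,0,0,0,0,-0.6,-2.6,0,0,0,0,0,0,-0.8,0,0,0,0,0,0,0,0,0,0,0,0,0,0,0,0],
)

```text
time: 10.35
position: [0.5059, -0.2862, 0.1887]
tool_rot: [0.733, 0.68, 0.0, -0.001]
ft_force: [0.7, 0.3, -4.2]
grip_width: 0.0134
grip_force: 45.0
```

```bash
python3 chk.py
python3 - <<'E'
from meas import *
import glob,pickle,os
o,w,t=pickle.load(open(max(glob.glob("c_*.pkl"),key=os.path.getmtime),"rb"))
print("body w");comps(w,(.3,.55,-.42,-.12),.058,.075)
save(w,"w3.png")
E
```

```text
[-7.0740e-01  5.2070e-01  1.5861e+00  1.1000e-03  1.0365e+00 -6.3370e-01] [ 0.5059 -0.2862  0.1887] [ 7.329e-01  6.804e-01  4.000e-04 -9.000e-04] [ 0.7  0.3 -4.2]
yawclose -4.26
wrist bars slab
[ 395.7 -222.1   67.9   14.9   86.4] 2297 0.0946
top bars slab
[ 395.  -222.6   66.3   13.9   86. ] 168 0.0953
wrist bars bench
few 0
body w
[ 416.2 -244.   152.2  100.    87.2] 3414 0.065
```

View pics/w3.png

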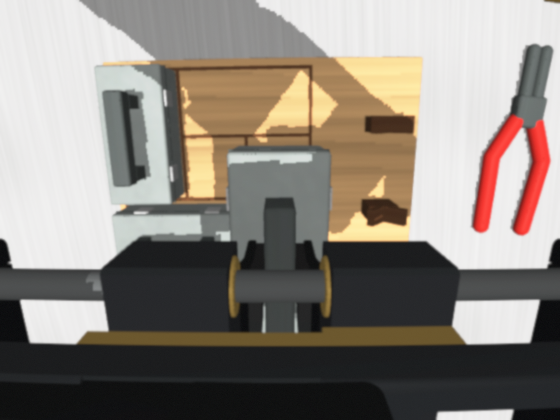

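Request:
send_rows(
  increments=[0,0,0.012,0,0,-2,0,0,0,0,0,0,-3,0,0,0,0,0,0,-2.5,0,0,0,0,0,0,-1.5,0,0,0,0,0,0,-0.8,0,0,0,0,0,0,0,0,0,0,0,0,0,0,0],
)

```text
time: 11.03
position: [0.5069, -0.286, 0.0913]
tool_rot: [0.728, 0.686, 0.0, 0.0]
ft_force: [0.1, 0.2, -2.7]
grip_width: 0.0134
grip_force: 45.0
```

Request:
send_rows(
  increments=[0,0,0,0,0,-0.4,0,0,0,0,0,0,-0.2,0,0,0,0,0,0,-0.1,0,0,0,0,0,0,0,0,0,0,0,0,0,0,0],
)

```text
time: 11.45
position: [0.5064, -0.2869, 0.0844]
tool_rot: [0.728, 0.685, 0.0, 0.0]
ft_force: [-0.3, 0.3, -3.4]
grip_width: 0.0137
grip_force: 45.0
```

Touch down, release, rise and go toward the far case.

Request:
send_rows(
  increments=[0,0,0,0,0,-0.1,0,0,0,0,0,0,-0.1,0,0,0,0,0,0,0,0,0,0,0,0,0,0,0.35,0,0,0,0,0,0,0.35,0,0,0,0,0,0,0.35,0,0,0,0,0,0,0.35,0,0,0,0,0,0,0.35,0,0,0,0,0,1,0.35,0,0,0,0,0,3,0.35,0,0,0,0,0,4,0.35,0,0,0,0,0,3,0.35,0,0,-0.02,1.5,3.5,2,0.5,0,0,-0.02,1.8,3.5,0,0.5,0,0,0,1.8,3.5,0,0.5,0,0,0,1.8,3.5,0,0.5,0,0,0,1.8,3.5,0,0.5,0,0,0,1.8,3.5,0,0.5,0,0,0,1.8,3,0,0.5,0,0,0,0,0,0,0.5],
)

```text
time: 13.12
position: [0.6316, -0.0418, 0.2124]
tool_rot: [0.74, 0.673, 0.002, 0.0]
ft_force: [-0.1, -0.4, 0.9]
grip_width: 0.0436
grip_force: 0.0
```

```bash
python3 chk.py
```

```text
[-0.2439  0.5567  1.4331  0.0036  1.1486 -0.1502] [ 0.6316 -0.0418  0.2124] [7.399e-01 6.727e-01 2.300e-03 4.000e-04] [-0.1 -0.4  0.9]
yawclose -5.45
wrist bars slab
few 0
top bars slab
[ 394.9 -222.2   66.    14.4   86. ] 171 0.095
[ 506.5 -289.5   68.3   14.1   86.7] 165 0.095
[ 417.  -314.8   67.4   15.6   -4.6] 193 0.0949
wrist bars bench
[675.5 -26.5  67.4  14.3  83.9] 1340 0.071
```

Request:
send_rows(
  increments=[0,0,-0.011,1.5,0.5,-1,0.5,0,0,0,1.5,0.5,-2,0.5,0,0,0,1.4,0.5,-2,0.5,0,0,0,0,0,-3.5,0.5,0,0,0,0,0,-3.4,0.5,0,0,0,0,0,-2,0.5,0,0,0,0,0,-1,0.5,0,0,0,0,0,0,0.5,0,0,0,0,0,0,0.5],
)

```text
time: 13.97
position: [0.673, -0.0341, 0.0629]
tool_rot: [0.746, 0.666, 0.0, 0.0]
ft_force: [0.3, 0.4, 1.0]
grip_width: 0.0438
grip_force: 0.0
```

Request:
send_rows(
  increments=[0,0,0,0.2,0.7,0,0.4,0,0,0,0,0,-0.4,0.3,0,0,0,0,0,0,0,0,0,0,0,0,0,0,0,0,0,0,0,0,0,0,0,0,0,0,0,0,0,0,0,0,0,0,0,0,0,0,0,0,0,0,0,0,0,0,0,0,0,0,0,0,0,0,1,0,0,0,0,0,0,2,0,0,0,0,0,0,3,0,0,0,0,0,0,3,0,0,0,0,0,0,3,0,0,0,0,0,0,0,0],
)

```text
time: 15.22
position: [0.6787, -0.0266, 0.185]
tool_rot: [0.746, 0.666, 0.004, 0.005]
ft_force: [2.9, -0.1, -4.0]
grip_width: 0.0134
grip_force: 45.0
```

Request:
send_rows(
  increments=[0,0,-0.11,-0.8,-0.7,0.3,0,0,0,-0.117,-1.6,-1.4,0.3,0,0,0,-0.117,-1.6,-1.4,0,0,0,0,-0.117,-1.6,-1.4,0,0,0,0,-0.117,-1.6,-1.4,0,0,0,0,-0.117,-1.6,-1.4,0,0,0,0,-0.117,-1.6,-1.4,0,0,0,0,-0.117,-1.6,-1.4,0,0,0,0,-0.117,-1.6,-1.4,0,0,0,0,-0.117,-1.6,-1.4,0,0,0,0,-0.117,-1.6,-1.4,0,0,0,0,-0.117,-1.6,-1.4,0,0,0,0,-0.117,-1.25,-1.15,0,0,0,0,0,0,0,0,0,0,0,0,0,0,0,0,0,0,0,0,0,0,0],
)

```text
time: 16.55
position: [0.4783, -0.198, 0.1838]
tool_rot: [1.0, -0.027, -0.0, -0.0]
ft_force: [-0.1, 0.5, -4.4]
grip_width: 0.0139
grip_force: 45.0
```

```bash
python3 chk.py
python3 - <<'E'
from meas import *
import glob,pickle,os
o,w,t=pickle.load(open(max(glob.glob("c_*.pkl"),key=os.path.getmtime),"rb"))
save(w,"w4.png")
E
```

```text
[-6.0890e-01  4.5020e-01  1.7483e+00  5.0000e-04  9.4410e-01  1.0159e+00] [ 0.4783 -0.198   0.1838] [ 9.996e-01 -2.710e-02 -3.000e-04 -5.000e-04] [-0.1  0.5 -4.4]
yawclose -93.11
wrist bars slab
[ 506.6 -288.    67.8   14.6   86.8] 2004 0.0949
[ 449.1 -317.7   14.6    6.9   49.5] 137 0.0941
top bars slab
[ 399.9 -312.7   33.1   14.    -4.4] 95 0.0948
wrist bars bench
few 0
```

View pics/w4.png

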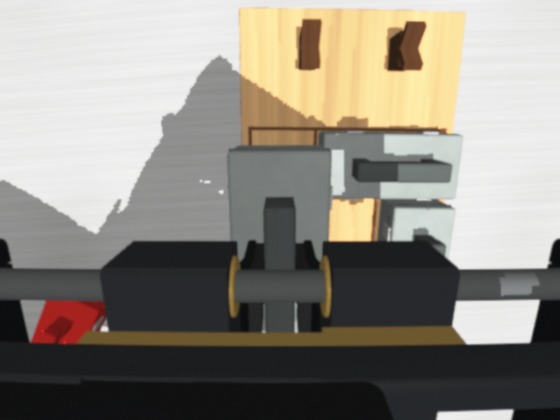

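Request:
send_rows(
  increments=[0,0,0,0.4,-0.15,-2,0,0,0,0,0,0,-3,0,0,0,0,0,0,-2.5,0,0,0,0,0,0,-1.2,0,0,0,0,0,0,-0.4,0,0,0,0,0,0,0,0,0,0,0,0,0,0,0,0,0,0,0,0,0,0],
)

```text
time: 17.32
position: [0.4835, -0.2002, 0.0945]
tool_rot: [1.0, -0.027, 0.001, 0.001]
ft_force: [-0.0, 0.6, -3.8]
grip_width: 0.0136
grip_force: 45.0
```

Request:
send_rows(
  increments=[0,0,0,-0.1,0,-0.4,0,0,0,0,0,0,-0.4,0,0,0,0,0,0,-0.2,0,0,0,0,0,0,0,0,0,0,0,0,0,0,0],
)

```text
time: 17.73
position: [0.4813, -0.1998, 0.0833]
tool_rot: [1.0, -0.028, -0.0, -0.0]
ft_force: [-0.0, 0.4, -4.3]
grip_width: 0.0134
grip_force: 45.0
```

Request:
send_rows(
  increments=[0,0,0,0,0,-0.1,0,0,0,0,0,0,-0.1,0,0,0,0,0,0,0,0],
)

```text
time: 17.98
position: [0.4815, -0.1999, 0.0829]
tool_rot: [1.0, -0.028, 0.0, 0.0]
ft_force: [-0.0, 1.2, 6.6]
grip_width: 0.0135
grip_force: 45.0
```

Contact. Release, rise and move clear so the top camera can check.

Request:
send_rows(
  increments=[0,0,0,0,0,0,0.35,0,0,0,0,0,0,0.35,0,0,0,0,0,0,0.35,0,0,0,0,0,0,0.35,0,0,0,0,0,0,0.35,0,0,0,0,0,1,0.35,0,0,0,0,0,3,0.35,0,0,0,0,0,4,0.35,0,0,0,0,0,4,0.35,0,0,0.05,-0.5,3.5,3,0.5,0,0,0.1,-0.5,3.5,0,0.5,0,0,0.1,-0.5,3.5,0,0.5,0,0,0.1,-0.5,3.5,0,0.5,0,0,0.1,0,3.5,0,0.5,0,0,0.1,0,3.5,0,0.5,0,0,0.1,0,3.5,0,0.5,0,0,0,0,0,0,0.5],
)

```text
time: 19.4
position: [0.4604, 0.0468, 0.229]
tool_rot: [0.955, 0.297, 0.0, -0.001]
ft_force: [1.2, -1.2, -1.1]
grip_width: 0.0434
grip_force: 0.0
```

```bash
python3 chk.py
python3 - <<'E'
# fit kinematic model from logged poses
from meas import *
import glob,pickle
from scipy.spatial.transform import Rotation as R
for f in sorted(glob.glob("c_*.pkl")):
    o=pickle.load(open(f,"rb"))[0]
    q=o["q"];p=o["position"];T=R.from_quat(o["tool_rot"])
    r=np.hypot(*p[:2]);lat=-np.sin(q[0])*p[0]+np.cos(q[0])*p[1];rad=np.cos(q[0])*p[0]+np.sin(q[0])*p[1]
    print(q.round(4),rad.round(4),lat.round(4),p[2].round(4),(q[1]+q[2]+q[4]).round(4))
E
```

```text
[-0.1425  0.3127  1.8273  0.0029  1.0026  0.8233] [0.4604 0.0468 0.229 ] [ 9.548e-01  2.971e-01  1.000e-04 -1.300e-03] [ 1.2 -1.2 -1.1]
yawclose -55.43
wrist bars slab
[ 505.1 -201.4   20.1   13.7    0.6] 149 0.0952
top bars slab
[ 417.1 -314.2   67.2   14.7   -4.2] 196 0.0948
[ 506.4 -289.6   68.5   13.9   86.8] 166 0.0952
[ 395.1 -222.4   65.9   13.9   86.4] 171 0.0949
[ 481.9 -201.2   66.2   14.9   -2.5] 176 0.0949
wrist bars bench
few 0
[-7.0740e-01  5.2070e-01  1.5861e+00  1.1000e-03  1.0365e+00 -6.3370e-01] 0.5705 0.1113 0.1887 3.1433
[-0.2439  0.5567  1.4331  0.0036  1.1486 -0.1502] 0.623 0.112 0.2124 3.1384
[-6.0890e-01  4.5020e-01  1.7483e+00  5.0000e-04  9.4410e-01  1.0159e+00] 0.5056 0.1111 0.1838 3.1426
[-0.1425  0.3127  1.8273  0.0029  1.0026  0.8233] 0.4491 0.1117 0.229 3.1425
[-7.6660e-01  5.0990e-01  1.9745e+00  2.0000e-04  6.6470e-01 -7.0660e-01] 0.4337 0.111 0.1101 3.1491
[-0.3619  0.4028  1.68    0.0032  1.0551 -0.3286] 0.5172 0.1118 0.2263 3.1378
```

All four cases lie within about 2 mm of their outlines. Now a tilt trial near the stand to learn the wrist geometry.

Request:
send_rows(
  increments=[0,0,-0.116,-0.5,1.5,0.5,0.5,0,0,-0.116,-0.5,2,0.5,0.5,0,0,-0.116,-0.5,2,0.5,0.5,0,0,-0.116,-0.5,2,0.5,0.5,0,0,-0.116,-0.5,2,0.5,0.5,0,0,-0.116,-0.5,2,0.5,0.5,0,0,-0.116,0,2,0,0.5,0,0,-0.116,0,1.5,0,0.5,0,0,-0.116,0,0,0,0.5,-0.05,-0.109,0,0,0,0,0.5,-0.05,-0.109,0,0,0,0,0.5,-0.05,-0.109,0,0,0,0,0.5,-0.05,-0.109,0,0,0,0,0.5,-0.05,-0.109,0,0,0,0,0.5,0,0,0,0,0,0,0.5,0,0,0,0,0,0,0.5],
)

```text
time: 20.83
position: [0.4404, 0.1782, 0.2751]
tool_rot: [0.94, -0.21, 0.263, 0.052]
ft_force: [0.6, 0.7, -0.3]
grip_width: 0.0435
grip_force: 0.0
```

```bash
cat > kin.py <<'E'
from meas import *
import glob,pickle
from scipy.optimize import least_squares
from scipy.spatial.transform import Rotation as R
def fk(q,p):
    L1,L2,a,h,d6,lat,e=p
    q2,q23=q[1],q[1]+q[2]
    W=np.array([a+L1*np.sin(q2)+L2*np.sin(q23)+e*np.cos(q23),lat,h+L1*np.cos(q2)+L2*np.cos(q23)-e*np.sin(q23)])
    T=R.from_euler('YZYZ'[:3],[q23,q[3],q[4]]) if False else R.from_euler('Y',q23)*R.from_euler('Z',q[3])*R.from_euler('Y',q[4])*R.from_euler('Z',q[5])
    B=R.from_euler('Z',q[0])
    return B.apply(W+T.apply([0,0,d6])),B*T
def data():
    return [pickle.load(open(f,"rb"))[0] for f in sorted(glob.glob("c_*.pkl"))]
E
python3 - <<'E'
from kin import *
o=robot.get_obs();pickle.dump((o,),open("c_%d.pkl"%(o["time"]*100),"wb"))
D=data()
for o in D[-8:]:
    T=fk(o["q"],[0]*7)[1];S=R.from_quat(o["tool_rot"]);print(o["q"].round(3),o["position"].round(3),(T.inv()*S).as_rotvec().round(3),S.as_matrix()[:,2].round(3))
f=lambda p:np.concatenate([(fk(o["q"],p)[0]-o["position"])*1000 for o in D]+[[p[6]*10,p[2]*10]])
r=least_squares(f,[.4,.4,0,.2,.2,.11,0]);print(r.x.round(4),np.abs(r.fun).max())
np.save("kin.npy",r.x)
E
```

```text
[-7.070e-01  5.210e-01  1.586e+00  1.000e-03  1.036e+00 -6.340e-01] [ 0.506 -0.286  0.189] [-0.    -0.     1.571] [-0.001  0.002 -1.   ]
[-0.244  0.557  1.433  0.004  1.149 -0.15 ] [ 0.632 -0.042  0.212] [-0.     0.     1.571] [ 0.004  0.002 -1.   ]
[-6.090e-01  4.500e-01  1.748e+00  1.000e-03  9.440e-01  1.016e+00] [ 0.478 -0.198  0.184] [0.    0.    1.571] [-0.001  0.001 -1.   ]
[-0.143  0.313  1.827  0.003  1.003  0.823] [0.46  0.047 0.229] [-0.     0.     1.571] [-0.001  0.003 -1.   ]
[ 0.382  0.198  1.994 -0.649  0.657  2.855] [0.44  0.178 0.275] [0.    0.    1.571] [ 0.472 -0.208 -0.857]
[-0.767  0.51   1.974  0.     0.665 -0.707] [ 0.389 -0.221  0.11 ] [-0.    -0.     1.571] [-0.005  0.005 -1.   ]
[-0.362  0.403  1.68   0.003  1.055 -0.329] [ 0.523 -0.079  0.226] [-0.    -0.     1.571] [ 0.005  0.001 -1.   ]
[ 0.588   0.3917 -0.      0.2741  0.2975  0.111   0.114 ] 1.1402044159969151
```

```bash
cat > plan.py <<'E'
from kin import *
p=np.load("kin.npy")
off=R.from_rotvec([0,0,np.pi/2])
lo=np.array([-3.08,-.75,.22,-1.43,0.05,-2.75]);hi=np.array([3.08,2.2,2.44,4.57,2.65,2.75])
def ik(pos,Rt,q0):
    def f(q):
        x,T=fk(q,p);return np.r_[(x-pos)*10,((T*off).inv()*Rt).as_rotvec()]
    r=least_squares(f,np.clip(q0,lo+1e-3,hi-1e-3),bounds=(lo,hi));return r.x,np.abs(r.fun).max()
def tool(phi,e,fl,th=0):
    # set up vector; th = pitch (0 set upright, pi/2 set horizontal with head to azimuth phi)
    z0=np.array([np.cos(e),0,-np.sin(e)]);y0=np.array([0,1.,0])*fl
    M=np.stack([np.cross(y0,z0),y0,z0],1)
    return R.from_euler('Z',phi)*R.from_euler('Y',th)*R.from_matrix(M)
def tcp(g,Rt): return np.array(g)+Rt.apply([0,0,.011])
def follow(path,q):
    qs=[]
    for g,Rt in path:
        q,err=ik(tcp(g,Rt),Rt,q)
        if err>3e-3: return None,len(qs),err
        qs.append(q)
    return np.array(qs),None,None
E
cat > scan.py <<'E'
from plan import *
o=robot.get_obs();q0=o["q"]
rad=np.radians
G=[.5347,.2265,.082]
def lin(a,b,n): return [a+(b-a)*i/n for i in range(1,n+1)]
for e in (0,15,30):
  for phi in (-35,-20,0,20):
    for fl in (1,-1):
      u=np.array([np.cos(rad(phi)),np.sin(rad(phi)),0])
      for s4 in (-1,0,1.5,3):
        R0=tool(rad(phi),rad(e),fl)
        q,err=ik(tcp(G,R0),R0,[.4,.6,1.9,s4,.8,0])
        if err>2e-3: continue
        up=np.array(G)+[0,0,.13]
        qs,i,_=follow([(np.array(G)+[0,0,z],R0) for z in lin(0,.13,4)],q)
        if qs is None: print(e,phi,fl,"pick ok lift fail",i);continue
        qpre,i,_=follow([(np.array(G)-u*d,R0) for d in lin(0,.12,4)],q)
        A=qs[-1]
        for hd in (86.5,-93.5):
          d=hd-phi
          path=[];n=12
          C=np.array([.5985+.0,-.2645+.012*np.sign(hd),.2])
          for k in range(1,n+1):
            path.append((up-[.06*k/n,0,0],tool(rad(phi),rad(e),fl,np.pi/2*k/n)))
          for k in range(1,n*2+1):
            a=k/n/2;path.append(((up-[.06,0,0])*(1-a)+C*a,tool(rad(phi+d*a),rad(e),fl,np.pi/2)))
          for z in lin(.2,.069,5): path.append((np.r_[C[:2],z],tool(rad(hd),rad(e),fl,np.pi/2)))
          Q,i,er=follow(path,A)
          if Q is None: print(e,phi,fl,s4,hd,"fail at",i,"pick",q.round(2));continue
          QQ=np.vstack([q,qs,Q]);st=np.abs(np.diff(QQ,axis=0)).max()
          print("OK",e,phi,fl,hd,q.round(2),Q[-1].round(2),"maxstep",st.round(2),"minq5",QQ[:,4].min().round(2),"maxq6",np.abs(QQ[:,5]).max().round(2),"pre",qpre is not None)
E
timeout 500 python3 scan.py
```

```text
0 -35 1 3 86.5 fail at 2 pick [0.69 1.21 1.82 4.44 1.54 1.46]
0 -35 1 3 -93.5 fail at 2 pick [0.69 1.21 1.82 4.44 1.54 1.46]
0 -35 -1 1.5 86.5 fail at 2 pick [ 0.69  1.21  1.82  4.44  1.54 -1.68]
0 -35 -1 1.5 -93.5 fail at 2 pick [ 0.69  1.21  1.82  4.44  1.54 -1.68]
0 -35 -1 3 86.5 fail at 2 pick [ 0.69  1.21  1.82  4.44  1.54 -1.68]
0 -35 -1 3 -93.5 fail at 2 pick [ 0.69  1.21  1.82  4.44  1.54 -1.68]
0 -20 1 3 86.5 fail at 5 pick [0.62 1.25 1.99 4.11 1.63 1.66]
0 -20 1 3 -93.5 fail at 5 pick [0.62 1.25 1.99 4.11 1.63 1.66]
0 -20 -1 0 86.5 fail at 5 pick [ 0.62  1.25  1.99  4.11  1.63 -1.49]
0 -20 -1 0 -93.5 fail at 5 pick [ 0.62  1.25  1.99  4.11  1.63 -1.49]
0 -20 -1 1.5 86.5 fail at 5 pick [ 0.62  1.25  1.99  4.11  1.63 -1.49]
0 -20 -1 1.5 -93.5 fail at 5 pick [ 0.62  1.25  1.99  4.11  1.63 -1.49]
0 -20 -1 3 86.5 fail at 5 pick [ 0.62  1.25  1.99  4.11  1.63 -1.49]
0 -20 -1 3 -93.5 fail at 5 pick [ 0.62  1.25  1.99  4.11  1.63 -1.49]
0 0 1 1.5 86.5 fail at 6 pick [0.4  1.36 2.18 3.58 1.94 1.74]
0 0 1 1.5 -93.5 fail at 6 pick [0.4  1.36 2.18 3.58 1.94 1.74]
0 0 1 3 86.5 fail at 6
[... 6561 characters left out ...]
e False
OK 30 20 -1 -93.5 [ 0.1   1.    2.32  2.91  1.22 -1.62] [-0.77  0.91  1.29  0.4   1.33  2.26] maxstep 1.17 minq5 0.12 maxq6 2.34 pre False
OK 30 20 -1 86.5 [ 0.1   1.    2.32  2.91  1.22 -1.62] [-0.36  0.81  1.59 -0.78  0.75  0.29] maxstep 1.17 minq5 0.12 maxq6 1.62 pre False
OK 30 20 -1 -93.5 [ 0.1   1.    2.32  2.91  1.22 -1.62] [-0.77  0.91  1.29  0.4   1.33  2.26] maxstep 1.17 minq5 0.12 maxq6 2.34 pre False
OK 30 20 -1 86.5 [ 0.1   1.    2.32  2.91  1.22 -1.62] [-0.36  0.81  1.59 -0.78  0.75  0.29] maxstep 1.17 minq5 0.12 maxq6 1.62 pre False
OK 30 20 -1 -93.5 [ 0.1   1.    2.32  2.91  1.22 -1.62] [-0.77  0.91  1.29  0.4   1.33  2.26] maxstep 1.17 minq5 0.12 maxq6 2.34 pre False
```

Request:
send_rows(
  increments=[0.05,0.109,0,0,0,0,0.5,0.05,0.109,0.0,0,0,0,0.5,0.05,0.109,0,0,0,0,0.5,0.05,0.109,0.0,0,0,0,0.5,0.05,0.109,0.0,0,0,0,0.5,0,0,0.12,0,0,0,0.5],
)

```text
time: 21.33
position: [0.4467, 0.1755, 0.2753]
tool_rot: [0.987, -0.161, -0.007, -0.005]
ft_force: [0.6, -0.8, -0.5]
grip_width: 0.0434
grip_force: 0.0
```

```bash
cat > scan2.py <<'E'
from plan import *
import sys
rad=np.radians
G=np.array([.5347,.2265,.082])
def lin(a,b,n): return [a+(b-a)*i/n for i in range(1,n+1)]
qd=robot.get_obs()["q"]
for e in (20,30,40):
  for phi in (140,160,180,200,220):
    for fl in (1,-1):
        u=np.array([np.cos(rad(phi)),np.sin(rad(phi)),0]);R0=tool(rad(phi),rad(e),fl)
        dz=R0.apply([0,0,1])
        # from tool-down above far side, tilt, then approach
        q,err=ik(tcp(G,R0),R0,[.3,.9,.9,0,2.2,0])
        if err>2e-3 or abs(q[3])>1.4: continue
        lift,i,_=follow([(G+[0,0,z],R0) for z in lin(0,.13,4)],q)
        pre,i2,_=follow([(G-dz*d,R0) for d in lin(0,.13,4)],q)
        if lift is None or pre is None: print(e,phi,fl,"no",q.round(2));continue
        for hd in (86.5,266.5):
          path=[];n=10;up=G+[0,0,.13];m=up+[-.06,-.08,0];C=np.array([.5985,-.2645+(.012 if hd<180 else -.012),.2])
          for k in range(1,n+1):
            path.append((up+(m-up)*k/n,tool(rad(phi),rad(e),fl,np.pi/2*k/n)))
          for k in range(1,2*n+1):
            a=k/n/2;path.append((m+(C-m)*a,tool(rad(phi+(hd-phi)*a),rad(e),fl,np.pi/2)))
          for z in lin(.2,.069,4): path.append((np.r_[C[:2],z],tool(rad(hd),rad(e),fl,np.pi/2)))
          Q,i,er=follow(path,lift[-1])
          if Q is None: print(e,phi,fl,hd,"fail",i,q.round(2));continue
          QQ=np.vstack([pre[::-1],lift,Q])
          print("OK",e,phi,fl,hd,"pre",pre[-1].round(2),"pick",q.round(2),"end",Q[-1].round(2),"step",np.abs(np.diff(QQ,axis=0)).max().round(2),"q5min",QQ[:,4].min().round(2),QQ[:,4].max().round(2),"q6",QQ[:,5].min().round(2),QQ[:,5].max().round(2),"q4",QQ[:,3].min().round(2),QQ[:,3].max().round(2))
E
timeout 500 python3 scan2.py
```

```text
20 140 1 86.5 fail 9 [-0.08  1.12  1.21  0.61  1.9   2.03]
20 140 1 266.5 fail 9 [-0.08  1.12  1.21  0.61  1.9   2.03]
OK 20 140 -1 86.5 pre [-0.16  1.15  0.91  0.61  2.15 -1.01] pick [-0.08  1.12  1.21  0.61  1.9  -1.11] end [-0.43  0.78  1.56 -0.5   0.73 -0.01] step 0.25 q5min 0.7 2.15 q6 -1.09 -0.01 q4 -0.5 0.66
20 140 -1 266.5 fail 19 [-0.08  1.12  1.21  0.61  1.9  -1.11]
20 160 1 86.5 fail 22 [0.03 1.17 1.03 0.41 2.1  1.92]
OK 20 160 1 266.5 pre [-0.02  1.27  0.61  0.47  2.41  2.05] pick [0.03 1.17 1.03 0.41 2.1  1.92] end [-0.72  0.85  1.35  0.3   1.18 -0.81] step 0.27 q5min 0.46 2.41 q6 -0.81 2.35 q4 -0.33 0.47
OK 20 160 -1 86.5 pre [-0.02  1.27  0.61  0.47  2.41 -1.09] pick [ 0.03  1.17  1.03  0.41  2.1  -1.22] end [-0.43  0.78  1.56 -0.5   0.73 -0.01] step 0.2 q5min 0.55 2.41 q6 -1.22 -0.01 q4 -0.5 0.47
20 160 -1 266.5 fail 18 [ 0.03  1.17  1.03  0.41  2.1  -1.22]
20 180 1 86.5 fail 25 [0.14 1.21 0.9  0.17 2.24 1.73]
OK 20 180 1 266.5 pre [0.12 1.37 0.35 0.24 2.63 1.82] pick [0.14 1.21 0.9  0.17 2.24 1.73] end [-0.72  0.85  1.35  0.3   1.18 -0.81] step 0.24 q5min 0.46 2.63 q
[... 3944 characters left out ...]
48]
OK 40 200 1 266.5 pre [ 0.26  1.12  0.64 -0.09  2.26  1.46] pick [ 0.25  1.06  1.04 -0.08  1.91  1.48] end [-0.81  0.97  1.22  0.49  1.49 -0.93] step 1.22 q5min 0.25 2.26 q6 -0.93 1.47 q4 -0.09 2.0
40 200 -1 86.5 fail 9 [ 0.25  1.06  1.04 -0.08  1.91 -1.66]
40 200 -1 266.5 fail 9 [ 0.25  1.06  1.04 -0.08  1.91 -1.66]
40 220 1 86.5 fail 21 [ 0.34  1.05  1.07 -0.28  1.85  1.25]
OK 40 220 1 266.5 pre [ 0.38  1.1   0.68 -0.3   2.19  1.19] pick [ 0.34  1.05  1.07 -0.28  1.85  1.25] end [-0.81  0.97  1.22  0.49  1.49 -0.93] step 0.58 q5min 0.5 2.19 q6 -0.93 1.24 q4 -0.3 1.41
40 220 -1 86.5 fail 8 [ 0.34  1.05  1.07 -0.28  1.85 -1.89]
40 220 -1 266.5 fail 8 [ 0.34  1.05  1.07 -0.28  1.85 -1.89]
```

Request:
send_rows(
  increments=[0,0,0.12,0.8,0.2,0,0.55,0,0,0.12,0.8,0.2,0,0.55,0,0,0.12,0.8,0.2,0,0.55,0,0,0.12,0.8,0.2,0,0.55,0,0,0.12,0.8,0.2,0,0.55,0,0,0.12,0.8,0.2,0,0.55,0,0,0.12,0.8,0.2,0,0.55,0,0,0.12,0.8,0.2,0,0.55,0,0,0.12,0.8,0.2,0,0.55,0,0,0.12,0.8,0.2,0,0.55,0,0,0.12,0.8,0.2,0,0.55,0,0,0.12,0.8,0.2,0,0.55,0,0,0.12,0.8,0.2,0,0.55,0,0,0.12,0.8,0.2,0,0.55,0,0,0.12,0.8,0.2,0,0.55,0,0,0.12,0.8,0.2,0,0.55,0,0,0.12,0.8,0.2,0,0.55,0,0,0.12,0.8,0.1,0,0.55,0,0,0.12,0.8,0.1,0,0.55,0,0,0.12,0.8,0,0,0.55],
)

```text
time: 23.0
position: [0.602, 0.2126, 0.2741]
tool_rot: [0.504, 0.863, -0.003, 0.005]
ft_force: [-0.2, 0.1, 0.0]
grip_width: 0.0478
grip_force: 0.0
```

```bash
cat > rel.py <<'E'
from plan import *
# remaining rotation (world rotvec) and shift (cm) to a target tool pose: args phi e th gx gy gz  (fl=-1)
import sys
a=[float(v) for v in sys.argv[1:]]
Rt=tool(np.radians(a[0]),np.radians(a[1]),-1,np.radians(a[2]));P=tcp(a[3:6],Rt)
o=robot.get_obs();S=R.from_quat(o["tool_rot"])
print("t",o["time"],"q",o["q"].round(2),"pos",o["position"].round(4),"f",o["ft_force"].round(1),"w",o["grip_width"])
rv=(Rt*S.inv()).as_rotvec();print("rotvec",rv.round(3),np.linalg.norm(rv).round(3),"shift cm",((P-o["position"])*100).round(2))
print("ik",ik(P,Rt,o["q"]))
E
python3 rel.py 170 89.9 0 .615 .212 .25; python3 rel.py 170 25 0 .615 .212 .12;python3 rel.py 170 25 0 .5347 .2265 .082
```

```text
t 23.0 q [ 0.17  0.5   1.35 -0.01  1.29 -0.34] pos [0.602  0.2126 0.2741] f [-0.2  0.1  0. ] w 0.04782884688725286
rotvec [0.008 0.012 0.883] 0.883 shift cm [ 1.29 -0.06 -3.51]
ik (array([ 1.60229803e-01,  5.54807135e-01,  1.35404142e+00,  6.07469009e-04,
        1.23439260e+00, -1.23623459e+00]), np.float64(1.1102230246251565e-15))
t 23.0 q [ 0.17  0.5   1.35 -0.01  1.29 -0.34] pos [0.602  0.2126 0.2741] f [-0.2  0.1  0. ] w 0.04782884688725286
rotvec [0.682 0.964 0.782] 1.416 shift cm [  0.31   0.11 -15.88]
ik (array([ 0.06387516,  1.21005582,  0.70828878,  0.29781185,  2.32413382,
       -1.26148202]), np.float64(1.2539535469008325e-10))
t 23.0 q [ 0.17  0.5   1.35 -0.01  1.29 -0.34] pos [0.602  0.2126 0.2741] f [-0.2  0.1  0. ] w 0.04782884688725286
rotvec [0.682 0.964 0.782] 1.416 shift cm [ -7.72   1.56 -19.68]
ik (array([ 0.08831343,  1.1533591 ,  0.99525555,  0.27581245,  2.09701468,
       -1.31635965]), np.float64(3.648990831717214e-15))
```

Single rotation vector (0.682, 0.964, 0.782) in 12 rows of (0.057, 0.080, 0.065), keeping height for now.

Request:
send_rows(
  increments=[0.057,0.08,0.065,0.1,0,0,0.55,0.057,0.08,0.065,0.1,0,0,0.55,0.057,0.08,0.065,0.1,0,0,0.55,0.057,0.08,0.065,0,0,0,0.55,0.057,0.08,0.065,0,0,0,0.55,0.057,0.08,0.065,0,0,0,0.55,0.057,0.08,0.065,0,0,0,0.55,0.057,0.08,0.065,0,0,0,0.55,0.057,0.08,0.065,0,0,-1,0.55,0.057,0.08,0.065,0,0,-1,0.55,0.057,0.08,0.065,0,0,-1,0.55,0.057,0.08,0.065,0,0,-1,0.55,0,0,0,0,0,0,0.55,0,0,0,0,0,0,0.55],
)

```text
time: 24.17
position: [0.6034, 0.2123, 0.2301]
tool_rot: [0.077, 0.84, 0.048, -0.535]
ft_force: [-0.1, -0.4, 0.5]
grip_width: 0.0478
grip_force: 0.0
```

```bash
python3 rel.py 170 25 0 .615 .212 .12
python3 - <<'E'
from meas import *
w=robot.camera("wrist");save(w,"w5.png")
print("heads wrist");comps(w,(.5,.58,.1,.42),.13,.14)
E
```

```text
t 24.1667 q [ 0.06  1.08  0.71  0.35  2.45 -1.2 ] pos [0.6034 0.2123 0.2301] f [-0.1 -0.4  0.5] w 0.04777690550565795
rotvec [ 0.001 -0.     0.007] 0.007 shift cm [  0.18   0.14 -11.48]
ik (array([ 0.06387516,  1.21005582,  0.70828877,  0.29781185,  2.32413382,
       -1.26148202]), np.float64(3.713831325802275e-12))
heads wrist
[532.  303.7  21.2  15.   16.5] 255 0.1347
[521.8 228.9  36.   12.9  84.4] 351 0.1348
```

View pics/w5.png

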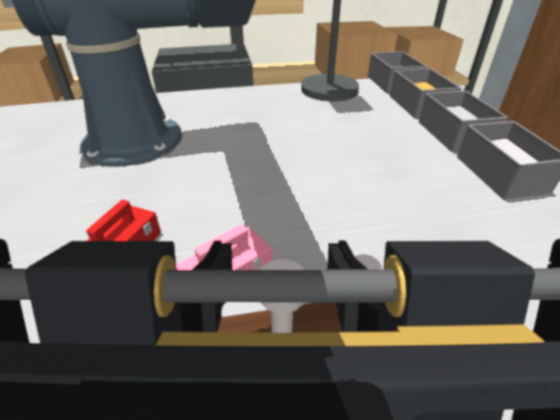

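Request:
send_rows(
  increments=[0,0,0,0.1,0.05,-1.5,0.55,0,0,0,0.1,0.05,-2.5,0.55,0,0,0,0,0,-3,0.55,0,0,0,0,0,-2.5,0.55,0,0,0,0,0,-1.5,0.55,0,0,0,0,0,-0.5,0.55,0,0,0,0,0,0,0.55,0,0,0,0,0,0,0.55],
)

```text
time: 24.88
position: [0.6058, 0.2141, 0.1212]
tool_rot: [0.075, 0.842, 0.048, -0.532]
ft_force: [-0.5, -0.1, -0.4]
grip_width: 0.0479
grip_force: 0.0
```

```bash
python3 rel.py 170 25 0 .615 .212 .12; python3 rel.py 170 25 0 .5347 .2272 .082
```

```text
t 24.8833 q [ 0.06  1.2   0.71  0.3   2.32 -1.26] pos [0.6058 0.2141 0.1212] f [-0.5 -0.1 -0.4] w 0.047859530684924656
rotvec [0.    0.008 0.003] 0.008 shift cm [-0.07 -0.04 -0.59]
ik (array([ 0.06387516,  1.21005582,  0.70828877,  0.29781185,  2.32413382,
       -1.26148202]), np.float64(4.232413725047124e-11))
t 24.8833 q [ 0.06  1.2   0.71  0.3   2.32 -1.26] pos [0.6058 0.2141 0.1212] f [-0.5 -0.1 -0.4] w 0.047859530684924656
rotvec [0.    0.008 0.003] 0.008 shift cm [-8.1   1.48 -4.39]
ik (array([ 0.08918133,  1.15354244,  0.99470156,  0.27675148,  2.09717294,
       -1.31543374]), np.float64(1.4393453443006798e-11))
```

Request:
send_rows(
  increments=[0,0,0,-0.7,0.12,-0.7,0.55,0,0,0,-1.4,0.25,-0.9,0.55,0,0,0,-1.8,0.33,-0.9,0.55,0,0,0,-1.8,0.33,-0.8,0.55,0,0,0,-1.4,0.25,-0.6,0.55,0,0,0,-0.9,0.18,-0.4,0.55,0,0,0,0,0,0,0.55,0,0,0,0,0,0,0.55],
)

```text
time: 25.55
position: [0.526, 0.229, 0.078]
tool_rot: [0.075, 0.842, 0.048, -0.532]
ft_force: [-0.3, -0.2, 0.0]
grip_width: 0.048
grip_force: 0.0
```

```bash
python3 rel.py 170 25 0 .5347 .2272 .082
```

```text
t 25.55 q [ 0.09  1.15  1.    0.28  2.09 -1.31] pos [0.526 0.229 0.078] f [-0.3 -0.2  0. ] w 0.047972146515449864
rotvec [0.    0.008 0.003] 0.008 shift cm [-0.11 -0.01 -0.07]
ik (array([ 0.08918133,  1.15354244,  0.99470156,  0.27675148,  2.09717294,
       -1.31543374]), np.float64(3.570060913560269e-15))
```

Close at 50 N (10 rows), then lift slowly.

Request:
send_rows(
  increments=[0,0,0,-0.1,0,-0.05,0,0,0,0,0,0,0,0,0,0,0,0,0,0,0,0,0,0,0,0,0,0,0,0,0,0,0,0,0,0,0,0,0,0,0,0,0,0,0,0,0,0,0,0,0,0,0,0,0,0,0,0,0,0,0,0,0,0,0,0,0,0,0,0],
  newtons=55,
)

```text
time: 26.38
position: [0.5241, 0.2287, 0.0757]
tool_rot: [0.075, 0.841, 0.047, -0.533]
ft_force: [-0.2, 0.5, -0.2]
grip_width: 0.0182
grip_force: 55.0
```

```bash
python3 rel.py 170 25 0 .5347 .2272 .082
```

```text
t 26.3833 q [ 0.09  1.15  1.    0.28  2.09 -1.32] pos [0.5241 0.2287 0.0757] f [-0.2  0.5 -0.2] w 0.01817469748273058
rotvec [0.001 0.005 0.003] 0.006 shift cm [0.08 0.03 0.17]
ik (array([ 0.08918133,  1.15354244,  0.99470156,  0.27675148,  2.09717294,
       -1.31543374]), np.float64(1.6490038501348891e-12))
```

Request:
send_rows(
  increments=[0,0,0,0,0,0.5,0,0,0,0,0,0,0.8,0,0,0,0,0,0,1.2,0,0,0,0,0,0,1.5,0,0,0,0,0,0,2,0,0,0,0,0,0,2,0,0,0,0,0,0,2,0,0,0,0,0,0,2,0,0,0,0,0,0,2,0,0,0,0,0,0,1,0,0,0,0,0,0,0,0,0,0,0,0,0,0,0],
)

```text
time: 27.38
position: [0.5242, 0.2288, 0.2263]
tool_rot: [0.075, 0.842, 0.048, -0.532]
ft_force: [-0.4, -0.3, -4.9]
grip_width: 0.0185
grip_force: 55.0
```

```bash
python3 rel.py 170 25 90 .50 .15 .22
cat > pathck.py <<'E'
from plan import *
o=robot.get_obs();rad=np.radians
g0=o["position"]-R.from_quat(o["tool_rot"]).apply([0,0,.011])
m=np.array([.47,.14,.22]);C=np.array([.5985,-.2645+.010,.2]);n=14
path=[(g0+(m-g0)*k/n,tool(rad(170),rad(25),-1,rad(90)*k/n)) for k in range(1,n+1)]
path+=[(m+(C-m)*k/n,tool(rad(170-83.5*k/n),rad(25),-1,rad(90))) for k in range(1,n+1)]
path+=[(np.r_[C[:2],z],tool(rad(86.5),rad(25),-1,rad(90))) for z in (.17,.14,.11,.09,.069)]
Q,i,e=follow(path,o["q"])
print(i,e);print(Q.round(2) if Q is not None else "")
E
python3 pathck.py
```

```text
t 27.3833 q [ 0.09  0.96  1.    0.31  2.27 -1.25] pos [0.5242 0.2288 0.2263] f [-0.4 -0.3 -4.9] w 0.018476562915106118
rotvec [-0.274 -1.539  0.002] 1.563 shift cm [-1.96 -7.96 -1.63]
ik (array([ 0.15298273,  0.33412643,  1.98460893, -0.33363963,  0.42810019,
       -0.96663958]), np.float64(2.220446049250313e-15))
None None
[[ 0.09  0.91  1.05  0.27  2.17 -1.28]
 [ 0.09  0.85  1.11  0.23  2.06 -1.3 ]
 [ 0.08  0.79  1.18  0.2   1.94 -1.31]
 [ 0.09  0.73  1.25  0.17  1.82 -1.33]
 [ 0.09  0.67  1.32  0.14  1.7  -1.33]
 [ 0.09  0.62  1.4   0.12  1.57 -1.33]
 [ 0.09  0.56  1.48  0.09  1.44 -1.33]
 [ 0.1   0.51  1.56  0.06  1.31 -1.32]
 [ 0.1   0.46  1.64  0.04  1.17 -1.31]
 [ 0.11  0.41  1.72  0.    1.03 -1.29]
 [ 0.11  0.37  1.8  -0.04  0.88 -1.26]
 [ 0.12  0.34  1.89 -0.09  0.72 -1.21]
 [ 0.13  0.31  1.97 -0.18  0.56 -1.13]
 [ 0.14  0.3   2.06 -0.35  0.39 -0.96]
 [ 0.09  0.31  2.05 -0.4   0.41 -0.87]
 [ 0.05  0.32  2.03 -0.44  0.43 -0.77]
 [ 0.    0.33  2.01 -0.47  0.45 -0.69]
 [-0.04  0.34  1.99 -0.5   0.48 -0.61]
 [-0.08  0.36  1.96 -0.52  0.51 -0.54]
 [-0.12  0.38  1.93 -0.54  0.54 -0.47]
 [-0.16  0.4   1.9  -0.55  0.58 -0.41]
 [-0.2   0.43  1.85 -0.55  0.62 -0.35]
 [-0.23  0.45  1.81 -0.55  0.67 -0.29]
 [-0.27  0.48  1.76 -0.55  0.72 -0.24]
 [-0.3   0.51  1.7  -0.54  0.77 -0.19]
 [-0.34  0.54  1.64 -0.53  0.83 -0.14]
 [-0.37  0.57  1.58 -0.53  0.88 -0.09]
 [-0.4   0.6   1.51 -0.51  0.95 -0.05]
 [-0.4   0.64  1.53 -0.54  0.89 -0.01]
 [-0.4   0.68  1.55 -0.56  0.84  0.03]
 [-0.4   0.73  1.56 -0.59  0.79  0.08]
 [-0.4   0.76  1.57 -0.62  0.76  0.11]
 [-0.4   0.79  1.58 -0.64  0.73  0.14]]
```

Request:
send_rows(
  increments=[-0.0196,-0.11,0,0,0,0.3,0,-0.0196,-0.11,0,0,0,0.3,0,-0.0196,-0.11,0,0,0,0,0,-0.0196,-0.11,0,-0.3,-0.5,0,0,-0.0196,-0.11,0,-0.3,-0.6,0,0,-0.0196,-0.11,0,-0.4,-0.8,0,0,-0.0196,-0.11,0,-0.5,-0.9,0,0,-0.0196,-0.11,0,-0.5,-0.9,0,0,-0.0196,-0.11,0,-0.5,-0.9,0,0,-0.0196,-0.11,0,-0.5,-0.9,0,0,-0.0196,-0.11,0,-0.5,-0.9,0,0,-0.0196,-0.11,0,-0.5,-0.9,0,0,-0.0196,-0.11,0,-0.5,-0.9,0,0,-0.0196,-0.11,0,-0.5,-0.8,0,0,0,0,0,0,0,0,0,0,0,0,0,0,0,0],
)

```text
time: 28.72
position: [0.4681, 0.138, 0.2285]
tool_rot: [0.086, 0.974, -0.02, 0.208]
ft_force: [1.2, 0.0, -5.6]
grip_width: 0.0187
grip_force: 55.0
```

```bash
python3 rel.py 170 25 90 .47 .14 .22; python3 rel.py 86.5 25 90 .5985 -.2545 .2
```

```text
t 28.7167 q [ 0.14  0.25  2.04 -0.29  0.47 -1.02] pos [0.4681 0.138  0.2285] f [ 1.2  0.  -5.6] w 0.01873757059896025
rotvec [ 0.    -0.015  0.003] 0.015 shift cm [ 0.65  0.12 -1.85]
ik (array([ 0.13864432,  0.29674275,  2.05546701, -0.34682131,  0.39309235,
       -0.96309151]), np.float64(4.1330155964303117e-10))
t 28.7167 q [ 0.14  0.25  2.04 -0.29  0.47 -1.02] pos [0.4681 0.138  0.2285] f [ 1.2  0.  -5.6] w 0.01873757059896025
rotvec [-0.01  -0.012 -1.455] 1.455 shift cm [ 13.01 -39.71  -3.85]
ik (array([-0.39699492,  0.60215277,  1.50831933, -0.51445452,  0.94564389,
       -0.04826165]), np.float64(3.3631430973457555e-13))
```

Request:
send_rows(
  increments=[0,0,-0.1,0.5,-1.6,0,0,0,0,-0.104,0.9,-2.7,0,0,0,0,-0.104,1,-3,0,0,0,0,-0.104,1,-3,0,0,0,0,-0.104,1,-3,0,0,0,0,-0.104,1,-3,0,0,0,0,-0.104,1,-3,0,0,0,0,-0.104,1,-3,0,0,0,0,-0.104,1,-3,0,0,0,0,-0.104,1,-3,0,0,0,0,-0.104,1,-3,0,0,0,0,-0.104,1,-3,-0.3,0,0,0,-0.104,0.9,-2.7,-0.3,0,0,0,-0.1,0.7,-1.7,-0.3,0,0,0,0,0,0,0,0,0,0,0,0,0,0,0,0,0,0,0,0,0,0,0],
)

```text
validation failed for argument at $.in...
```

```bash
python3 rel.py 86.5 25 90 .5985 -.2545 .2
python3 - <<'E'
from meas import *
t=robot.camera("top");s=robot.camera("side");w=robot.camera("wrist")
S=np.hstack([t["image"][120:320,300:500],s["image"][60:260,220:420]]);S=cv2.resize(S,None,fx=2,fy=2)
cv2.imwrite("pics/p1.png",S[...,::-1]);save(w,"w6.png")
A=cloud(s)
E
```

```text
t 28.7167 q [ 0.14  0.25  2.04 -0.29  0.47 -1.02] pos [0.4681 0.138  0.2285] f [ 1.2  0.  -5.6] w 0.01873757059896025
rotvec [-0.01  -0.012 -1.455] 1.455 shift cm [ 13.01 -39.71  -3.85]
ik (array([-0.39699492,  0.60215277,  1.50831933, -0.51445452,  0.94564389,
       -0.04826165]), np.float64(3.3631430973457555e-13))
```

View pics/p1.png

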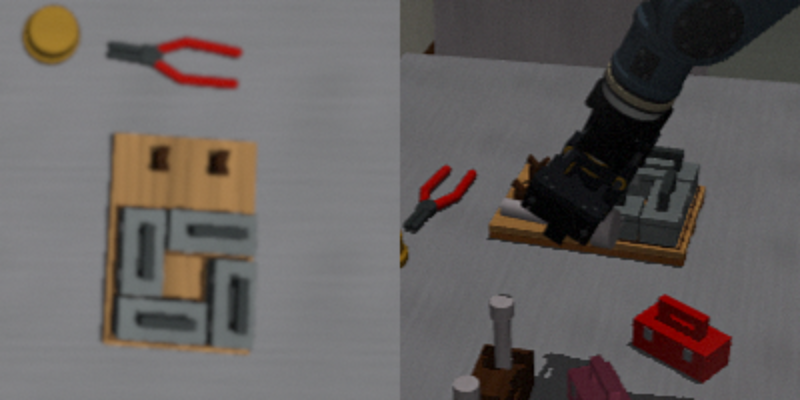

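The pinwheel is complete in the top crop, and in the side view the set hangs horizontal in the gripper. The move was refused because I miscounted the numbers, so I am resending it.

Request:
send_rows(
  increments=[0,0,-0.1,0.5,-1.6,0,0,0,0,-0.104,0.9,-2.7,0,0,0,0,-0.104,1,-3,0,0,0,0,-0.104,1,-3,0,0,0,0,-0.104,1,-3,0,0,0,0,-0.104,1,-3,0,0,0,0,-0.104,1,-3,0,0,0,0,-0.104,1,-3,0,0,0,0,-0.104,1,-3,0,0,0,0,-0.104,1,-3,0,0,0,0,-0.104,1,-3,0,0,0,0,-0.104,1,-3,-0.3,0,0,0,-0.104,0.9,-2.7,-0.3,0,0,0,-0.1,0.7,-1.7,-0.3,0,0,0,0,0,0,0,0,0,0,0,0,0,0,0],
)

```text
time: 30.2
position: [0.6056, -0.2497, 0.2213]
tool_rot: [0.71, 0.671, -0.156, 0.148]
ft_force: [-0.6, -0.1, -4.7]
grip_width: 0.0181
grip_force: 55.0
```

```bash
python3 rel.py 86.5 25 90 .5985 -.2545 .2
python3 - <<'E'
from meas import *
c=robot.camera("side");save(c,"s3.png");A=cloud(c).reshape(-1,3)
w=robot.camera("wrist");W=cloud(w).reshape(-1,3);save(w,"w6.png")
o=robot.get_obs();z=o["position"][2]+.01
for n,B in (("side",A),("wrist",W)):
    P=B[(abs(B[:,0]-.6)<.05)&(B[:,1]>-.40)&(B[:,1]<-.1)&(abs(B[:,2]-z)<.045)]
    for y0 in np.arange(-.36,-.12,.015):
        Q=P[abs(P[:,1]-y0)<.0075]
        if len(Q)>5: print(n,y0.round(3),len(Q),"z",np.percentile(Q[:,2],[2,98]).round(4),"x",np.percentile(Q[:,0],[2,98]).round(4))
E
```

```text
t 30.2 q [-0.38  0.57  1.47 -0.49  1.01 -0.08] pos [ 0.6056 -0.2497  0.2213] f [-0.6 -0.1 -4.7] w 0.018144937202798722
rotvec [-0.003  0.001 -0.005] 0.007 shift cm [-0.74 -0.95 -3.13]
ik (array([-0.39699492,  0.60215277,  1.50831933, -0.51445452,  0.94564389,
       -0.04826165]), np.float64(1.7794013484895288e-10))
side -0.255 14 z [0.2121 0.2435] x [0.5879 0.6183]
side -0.24 41 z [0.2109 0.2644] x [0.5883 0.624 ]
side -0.225 63 z [0.228  0.2734] x [0.587  0.6304]
side -0.21 16 z [0.2267 0.2682] x [0.5903 0.6215]
side -0.195 182 z [0.2149 0.2748] x [0.5899 0.6413]
side -0.18 100 z [0.2154 0.2763] x [0.562 0.648]
wrist -0.285 36 z [0.233  0.2376] x [0.5934 0.6123]
wrist -0.27 579 z [0.2333 0.2408] x [0.5942 0.6129]
wrist -0.255 555 z [0.2346 0.241 ] x [0.5953 0.6132]
wrist -0.24 959 z [0.2197 0.2618] x [0.5886 0.6235]
wrist -0.225 1790 z [0.2304 0.2698] x [0.5879 0.6242]
wrist -0.21 1456 z [0.2377 0.2758] x [0.5898 0.6262]
wrist -0.195 9024 z [0.214  0.2672] x [0.5905 0.6282]
wrist -0.18 5832 z [0.2207 0.2765] x [0.5567 0.6481]
```

```bash
python3 rel.py 86.5 25 90 .5995 -.2485 .1
```

```text
t 30.3 q [-0.38  0.57  1.47 -0.49  1.01 -0.08] pos [ 0.6039 -0.2477  0.2217] f [-0.4  0.5 -5.2] w 0.018542204029722082
rotvec [-0.004 -0.    -0.008] 0.008 shift cm [ -0.47  -0.54 -13.16]
ik (array([-0.38728377,  0.74186414,  1.56739141, -0.604897  ,  0.78097398,
        0.0991973 ]), np.float64(2.1371793224034267e-14))
```

Request:
send_rows(
  increments=[0,0,0,-0.6,-0.3,-1,0,0,0,0,0,0,-2.5,0,0,0,0,0,0,-2.5,0,0,0,0,0,0,-2.5,0,0,0,0,0,0,-2,0,0,0,0,0,0,-1,0,0,0,0,0,0,0,0,0,0,0,0,0,0,0],
)

```text
time: 30.97
position: [0.5983, -0.2507, 0.108]
tool_rot: [0.708, 0.672, -0.156, 0.149]
ft_force: [0.2, -0.1, -5.0]
grip_width: 0.0187
grip_force: 55.0
```

```bash
python3 rel.py 86.5 25 90 .5995 -.2485 .069
python3 - <<'E'
from meas import *
w=robot.camera("wrist");save(w,"w7.png")
print("notch");comps(w,(.56,.64,-.33,-.20),.05,.074,n=20)
W=cloud(w).reshape(-1,3)
P=W[(abs(W[:,0]-.6)<.04)&(W[:,1]<-.25)&(W[:,1]>-.36)&(W[:,2]>.04)&(W[:,2]<.16)]
for y0 in np.arange(-.355,-.25,.01):
    Q=P[abs(P[:,1]-y0)<.005]
    if len(Q)>10: print(y0.round(3),len(Q),np.percentile(Q[:,2],[5,98]).round(4),np.percentile(Q[:,0],[2,98]).round(4))
E
```

```text
t 30.9667 q [-0.39  0.71  1.57 -0.59  0.8   0.07] pos [ 0.5983 -0.2507  0.108 ] f [ 0.2 -0.1 -5. ] w 0.01871661079499644
rotvec [-0.002  0.001 -0.009] 0.009 shift cm [ 0.09 -0.24 -4.9 ]
ik (array([-0.38728377,  0.7895235 ,  1.57681532, -0.64008244,  0.73458641,
        0.14762034]), np.float64(4.440892098500626e-15))
notch
few 0
-0.285 33 [0.1196 0.1237] [0.5872 0.6063]
-0.275 343 [0.1207 0.1275] [0.5879 0.6067]
-0.265 472 [0.1211 0.1274] [0.5888 0.607 ]
-0.255 322 [0.124  0.1279] [0.5902 0.6065]
```

View pics/w7.png

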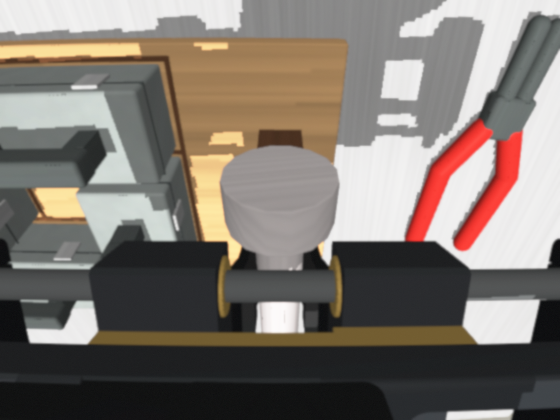

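The near notch at (281,138) lies in line with the head at (280,190), so the lateral alignment is good. Lowering slowly.

Request:
send_rows(
  increments=[0,0,0,0.1,-0.2,-0.6,0,0,0,0,0,0,-1,0,0,0,0,0,0,-1,0,0,0,0,0,0,-0.8,0,0,0,0,0,0,-0.4,0,0,0,0,0,0,-0.3,0,0,0,0,0,0,0,0,0,0,0,0,0,0,0],
)

```text
time: 31.68
position: [0.5991, -0.2533, 0.0665]
tool_rot: [0.709, 0.672, -0.156, 0.149]
ft_force: [1.5, -0.0, -6.2]
grip_width: 0.0184
grip_force: 55.0
```

```bash
python3 rel.py 86.5 25 90 .5995 -.2485 .069
```

```text
t 31.6833 q [-0.39  0.78  1.58 -0.63  0.74  0.13] pos [ 0.5991 -0.2533  0.0665] f [ 1.5 -0.  -6.2] w 0.018376438304765454
rotvec [-0.002  0.001 -0.008] 0.008 shift cm [ 0.01  0.01 -0.74]
ik (array([-0.38728377,  0.7895235 ,  1.57681532, -0.64008244,  0.73458641,
        0.14762034]), np.float64(9.961334535013579e-11))
```

Request:
send_rows(
  increments=[0,0,0,0,0,-0.3,0,0,0,0,0,0,-0.2,0,0,0,0,0,0,-0.15,0,0,0,0,0,0,0,0,0,0,0,0,0,0,0],
)

```text
time: 32.1
position: [0.599, -0.2532, 0.0602]
tool_rot: [0.709, 0.672, -0.156, 0.149]
ft_force: [-0.3, -0.1, -5.0]
grip_width: 0.0184
grip_force: 55.0
```

```bash
python3 rel.py 86.5 25 90 .5995 -.2485 .069
```

```text
t 32.1 q [-0.39  0.79  1.58 -0.64  0.73  0.14] pos [ 0.599  -0.2532  0.0602] f [-0.3 -0.1 -5. ] w 0.0184161774367118
rotvec [-0.002  0.001 -0.008] 0.008 shift cm [ 0.02  0.01 -0.11]
ik (array([-0.38728377,  0.7895235 ,  1.57681532, -0.64008244,  0.73458641,
        0.14762034]), np.float64(1.457167719820518e-15))
```

Request:
send_rows(
  increments=[0,0,0,0,0,-0.1,0,0,0,0,0,0,-0.1,0,0,0,0,0,0,0,0,0,0,0,0,0,0,0],
)

```text
time: 32.43
position: [0.5988, -0.2535, 0.0593]
tool_rot: [0.709, 0.672, -0.157, 0.149]
ft_force: [-3.9, 1.6, 4.0]
grip_width: 0.0188
grip_force: 55.0
```

Request:
send_rows(
  increments=[0,0,0,0,0,0,0.45,0,0,0,0,0,0,0.45,0,0,0,0,0,0,0.45,0,0,0,0,0,0,0.45,0,0,0,0,0,0,0.45,0,0,0,0,0,0,0.45,0,0,0,0.03,0.4,0.9,0.45,0,0,0,0.05,0.85,1.8,0.45,0,0,0,0.08,1.25,2.7,0.45,0,0,0,0.08,1.25,2.7,0.45,0,0,0,0.1,1.4,3,0.45,0,0,0,-1,3,2,0.45,0,0,0,-1.5,3.5,0,0.45,0,0,0,-1.5,3.5,0,0.45,0,0,0,-1.5,3.5,0,0.45,0,0,0,-1.5,3.5,0,0.45,0,0,0,0,3.5,0,0.45,0,0,0,0,0,0,0.45,0,0,0,0,0,0,0.45],
)

```text
time: 34.02
position: [0.5327, 0.0053, 0.19]
tool_rot: [0.707, 0.673, -0.155, 0.15]
ft_force: [1.0, -0.9, -0.7]
grip_width: 0.0393
grip_force: 0.0
```

Run:
```python
from meas import *
t=robot.camera("top")
print("bars");comps(t,(.3,.56,-.42,-.12),.085,.11)
print("heads");comps(t,(.5,.58,.1,.42),.13,.14)
A=cloud(t).reshape(-1,3)
P=A[(abs(A[:,0]-.6)<.05)&(A[:,1]<-.15)&(A[:,1]>-.38)&(A[:,2]>.055)&(A[:,2]<.12)]
c,s=np.cos(-.061),np.sin(-.061);D=P[:,:2]-[.5945,-.2605];D=D-0
x=(P[:,0]-.4944)*c+(P[:,1]+.2605)*s;y=-(P[:,0]-.4944)*s+(P[:,1]+.2605)*c
for y0 in np.arange(-.075,.085,.01):
    k=abs(y-y0)<.005
    if k.sum()>3: print(y0.round(3),k.sum(),"x",(1000*np.percentile(x[k],[2,98])).round(1),"ztop",P[k,2].max().round(4))
S=cv2.resize(t["image"][120:320,300:500],None,fx=3,fy=3);cv2.imwrite("pics/p2.png",S[...,::-1])
o=robot.get_obs();print(o["time"],o["position"],o["ft_force"])
```

```text
bars
[ 416.9 -314.2   67.6   14.4   -4.9] 194 0.0948
[ 506.5 -289.5   67.5   14.    86.8] 166 0.095
[ 481.8 -201.3   66.3   14.7   -3. ] 176 0.0949
[ 394.9 -223.    66.4   14.2   86.1] 171 0.0952
heads
[534.4 368.6  26.2  23.9 -89.9] 106 0.1354
-0.055 12 x [ 94.  111.3] ztop 0.0807
-0.045 39 x [ 88.9 119.4] ztop 0.0813
-0.035 54 x [ 88.4 118.9] ztop 0.0802
-0.025 33 x [ 94.3 112.4] ztop 0.0831
-0.015 29 x [ 93.7 111.3] ztop 0.0807
-0.005 27 x [ 95.  110.9] ztop 0.0799
0.005 33 x [ 94.5 112.9] ztop 0.0824
0.015 32 x [ 94.2 112.1] ztop 0.0808
0.025 29 x [ 94.1 111.2] ztop 0.0813
0.035 50 x [ 88.3 119.3] ztop 0.0828
0.045 41 x [ 87.7 118.5] ztop 0.0821
0.055 50 x [ 83.5 120.6] ztop 0.0918
0.065 67 x [ 82.9 123.7] ztop 0.0915
0.075 53 x [ 84.9 121.5] ztop 0.0896
34.0667 [0.53286209 0.00393374 0.1898719 ] [ 0.25393978 -0.1291178  -0.47558371]
```

View pics/p2.png

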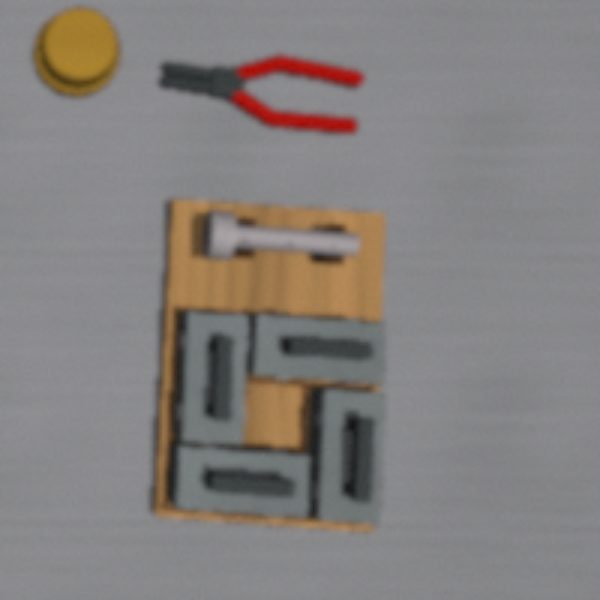

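The set lies level in both notches with its head overhanging at (222,235), and the pinwheel is intact.

```bash
python3 -c "
from rig import robot
print(robot.hand_in())"
```

```text
the job is handed in; nothing more can be done
None
```

The job is handed in, with no verdict returned: my last top-camera check showed all four cases in their outlines, within about 2 mm of where I worked out the spots to be, and the wide-headed set level in both cradle notches, at about 34 s of the 72 s allowed.

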